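# Mount the vise head on the ball stand and lock its coupler handle

### The arm

A 7-joint arm with a two-finger parallel gripper is mounted at the origin on a cart in front of the work surface, level with it; the furniture and walls round the work are solid. World frame = base frame: x ahead of the robot, y to its left, z up, the work surface at z = 0. Lengths are in mm, angles in rad, forces in N, time in s.
With the tool pointing down it reaches from about 400 to 875 mm from the base axis. Payload 4.4 kg.
Tool frame: the origin (TCP) lies between the finger pads; the fingertips stand 14 mm ahead of it and the grasp point (between the pads) lies 5 mm behind it; z points along the fingers, x is the direction in which the jaws open and shut, and the axes are right-handed (so a half turn about z gives the same grasp; the last joint's range is limited). The gripper opens to 85 mm and grips with 20 to 120 N. Pads are 22 mm wide; open, the fingers measure 114 mm over their backs; the gripper's body (76 mm by 85 mm) begins 54 mm behind the grasp point. The pads swing forward as they close: fully open they stand 13 mm farther back than shut.
Start: joints at [1.236, 0.628, 0.038, 1.517, -0.027, 0.996, -0.02], TCP at [172.651, -626.665, 245.313] pointing down, gripper open.
Joint ranges: [-3.06, 3.06], [-0.37, 2.12], [-1.25, 1.32], [0.18, 2.47], [-1.1, 4.24], [0.23, 1.98], [-2.94, 2.94]. Speed limits (rad/s): [2.57, 2.57, 3.14, 3.14, 3.14, 3.14, 3.14].

### API

Orientations are given as [roll, pitch, yaw] about the fixed x, y, z axes, in that order (R = Rz(yaw) Ry(pitch) Rx(roll)).
In Python, from bench import sensors, eyes, order gives the robot as it stands.
- The arm moves only by the tool servo_tool, never from a script. Its argument "commands" is a list of rows, each a list of 4 numbers: the shift along the tool's x, y, z in m, then the turn about the tool's z in rad. A call has 1 to 8 rows; each row is the pose to reach, as a shift and turn from the pose commanded when the call began, along the tool's axes at that moment; what a row does not reach only later rows make up. A row lasts 1/10 s, in which the tool goes at most 50 mm and 8.59 degrees, less where a joint would pass 70% of its speed; a pose out of reach is approached as far as the arm can. A call with a gripper value outside its range is refused whole. "fingers" is the opening in per cent of the stroke, from 0 (shut) to 100 (fully open), set as the call begins (left out, the last holds). The fingers move at their own pace and stop on an object; "squeeze" is the grip in N (left out, the last holds). Time passes only in rows, so rows that repeat a pose let the fingers close. It gives the time, the measured TCP pose, the force and the opening at its end, in the units of the state.
- sensors.read_state(): the state, without advancing time (a new reading comes with each control period).
- eyes.get_image(name): name is "scene" or "top" or "wrist"; returns a dict with "frame" (400x640x3 uint8, blue, green, red), "camera_matrix" (3x3 intrinsics, pixels), "cam_to_world" (4x4, takes a point from camera to world coordinates). Camera axes: x right, y up, looking along -z (the intrinsics and any distortion apply to the point x, -y, -z); pixel columns grow to the right and rows downward; lengths in mm; the calibration is good to about 2 mm. The wrist camera is an equidistant fisheye: a pixel r from the principal point sees the ray r / f radians off the axis. A picture is of the moment at which its call begins. There is no depth.
- order.job_done(): hands the job in, once; it reports no verdict.
The state is a dict: "time_s": time; "joint_positions": joint angles; "joint_vel": joint speeds; "joint_torque": joint torques, N m; "tool_pos": TCP position; "tcp_rot": TCP orientation; "wrist_force": force on the tool from outside, world axes, zero at the start; "ft_torque": the same for the moment, N m; "opening": finger opening in mm.
Only numpy, scipy, OpenCV 4.12 (cv2) and the standard library are available. Lean on these libraries where they do the work, as an engineer would, in place of code of your own. Each camera call takes 0.05 s, during which the arm holds its last target.

### The job

Mount the small vise head, with the print in its jaws, on the ball stand so that the print can be trimmed there: raise the head's coupler handle all the way while the head still stands on the bench, then lift the head and lower it gently over the ball until its flange sits fully home on the stand's collar, and let go of it. Then press the handle down flat, without forcing it, to lock the head upright on the ball. Leave the other things on the bench where they are.

Things in the scene. Friction and masses are not known exactly. Their poses are not given: they have to be found in the camera images.
- stand: Ball stand, fixed: grey square base 124 x 124 x 12 mm, boss to 29 mm. From it rises a threaded steel post with a flat round collar (80 mm across, 7 mm thick), above it a 14 mm neck and a 26 mm steel ball, on one upright axis. Origin: on that axis at the base's underside (on the thin bench mat), z up. The post's height setting is NOT measured (see boss).
- boss (a point): Point on the stand's axis at the top of the boss, 29 mm above the base's underside. The post above it is screwed to any height and locked: the collar's flat top lies anywhere from 40 to 64 mm above the base's underside, to be found by feel or sight. The ball's centre is always 22 mm and its top 35 mm above the collar's top.
- flange (a point): Underside centre of the loose vise head (0.8 kg, dark metal), on its socket's axis: the flat flange is a disc 76 mm across, 9 mm thick. z up, x towards the handle. Above it a 45 mm barrel to 46 mm, the vise to 80 mm, a printed gear in its jaws to 91 mm; the vise screw sticks out to x = -39 mm at 66 mm height. Home, the flange lies flat on the collar, at any yaw.
- socket (a point): Where the ball's centre comes to lie in the head when it is home: on its axis, 22 mm above the flange's underside. The socket opens downward: a mouth 40 mm wide narrows as a cone within 9 mm to a bore of 28.4 mm, 37.5 mm deep (ball 26 mm). Axes as flange.
- head_grip (a point): The place to hold the head, from above: on its axis, 62 mm above the flange's underside, between the vise's plain side faces, 46 mm apart along y (44 mm long in x, from 45 to 80 mm height). Fingertips may reach down to 15 mm above the flange's underside. Axes as flange.
- handle (a joint): Coupler handle's angle, rad: 0 = down, level (locked: a sprung jaw stands under the ball's place, so the ball cannot enter or leave); 1.1 = fully raised (from 1.0 the socket is free). Off the ball it turns with 1 to 2 N at the knob and stays put. On the ball, from 0.65 down, pressing the knob takes 3 to 6 N; past 0.2 it snaps down; let go sooner, it springs up again.
- handle_knob (a point): Centre of the black ball knob, 18 mm across, at the handle's free end, 48 mm from the hinge; it can be pinched from both sides (along y) and turns freely between fingers. With the handle down it is level with the hinge, 38 mm above the flange's underside. The frame turns with the handle: x along it to the free end, y along the hinge.
- handle_hinge (a point): Hinge of the handle, 32 mm along x from the head's axis, 38 mm above the flange's underside. The handle turns about the head's y axis; its free end points away from the head (+x) and rises. Unless the head is fully home on the collar, the jaw strikes the ball and the handle will not go down.

How it is judged:
By the outcome, as a careful person would: the job done as asked, in the order asked, and still so for the second after the job is handed in, with the robot touching nothing.
It also fails if it takes over 72 s, if anything falls off the work surface, if the arm or the gripper's body presses on something with over 40 N, if the wrist force passes 120 N, or if a joint passes its speed limit or range.

## Working session

There is one attempt and no reset: what is moved stays moved. The work goes in short steps, Python scripts to look and compute and a tool call to move; the robot and the scene stay as the last step left them, time stands still between calls to the robot, and variables do not carry over. Pictures are saved under pics/ and viewed, and the job is handed in when it is done.

Besides the shell and the picture viewer there is one more tool, called after "Request:" as name([rows], argument=value, ...), one row to a line, values as JSON. servo_tool: Moves the arm, as the interface text tells. Its arguments: {"type":"object","properties":{"commands":{"type":"array"},"fingers":{"type":"number"},"squeeze":{"type":"number"}},"required":["commands"]}

```bash
ls; mkdir -p pics; python3 - <<'E'
from bench import sensors, eyes, order
import cv2
print(sensors.read_state())
for n in ["scene","top","wrist"]:
    d=eyes.get_image(n); cv2.imwrite(f"pics/{n}0.png",d["frame"]); print(n,d["camera_matrix"],d["cam_to_world"],[k for k in d])
E
```

```text
pics
{'time_s': 0.0, 'joint_positions': array([ 1.23623662,  0.62934441,  0.03842612,  1.51839759, -0.02699706,
        0.99632949, -0.01998568]), 'joint_vel': array([-1.68054985e-03, -2.11329056e-03,  1.13710904e-03,  1.67866340e-03,
       -6.79876581e-04,  1.92221932e-06, -4.74992308e-04]), 'joint_torque': array([ 1.13346584e-04, -5.63398182e+01,  1.22601639e+00, -1.93443561e+01,
        1.09586355e-02,  1.05283907e-02, -4.98002791e-06]), 'tool_pos': array([ 172.46757489, -626.05303076,  244.38045208]), 'tcp_rot': array([ 3.14157283e+00,  1.96120359e-03, -1.30200858e+00]), 'wrist_force': array([-0.08646735, -0.00312274,  0.46671987]), 'ft_torque': array([0.0741762 , 0.00014968, 0.01126881]), 'opening': 84.82855548372984}
scene [[401.71035962   0.         318.19130375]
 [  0.         401.71035962 194.49781631]
 [  0.           0.           1.        ]] [[-6.04463850e-01  5.14393775e-01 -6.08294746e-01 -2.21398097e+01]
 [-7.96333452e-01 -4.11084903e-01  4.43691600e-01  6.28762112e+02]
 [-2.18285895e-02  7.52600987e-01  6.58114934e-01  6.20731915e+02]
 [ 0.00000000e+00  0.00000000e+0
[... 266 characters left out ...]
56972e+02]
 [-9.99247366e-01  3.80881553e-02 -7.34807416e-03  2.64113779e+02]
 [ 1.47591868e-03  2.26624097e-01  9.73981181e-01  8.88666653e+02]
 [ 0.00000000e+00  0.00000000e+00  0.00000000e+00  1.00000000e+00]] ['frame', 'camera_matrix', 'cam_to_world']
wrist [[309.70691629   0.         317.41348074]
 [  0.         309.70691629 196.63708041]
 [  0.           0.           1.        ]] [[ 2.65260338e-01  9.25748939e-01  2.69491844e-01  2.39813045e+02]
 [-9.64176544e-01  2.54902071e-01  7.34065811e-02 -6.07396600e+02]
 [-7.37964528e-04 -2.79309570e-01  9.60200823e-01  3.72554397e+02]
 [ 0.00000000e+00  0.00000000e+00  0.00000000e+00  1.00000000e+00]] ['frame', 'camera_matrix', 'cam_to_world']
```

View pics/scene0.png

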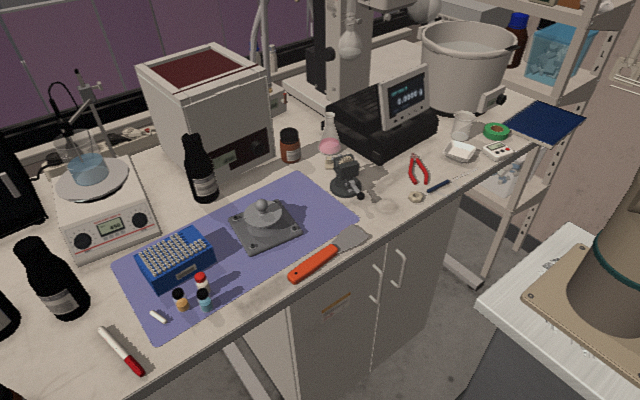

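View pics/top0.png

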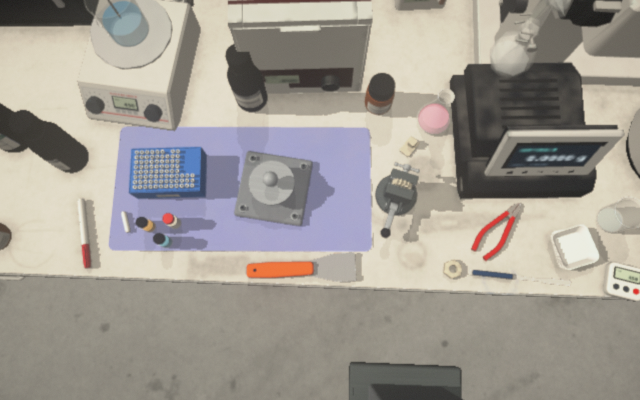

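View pics/wrist0.png

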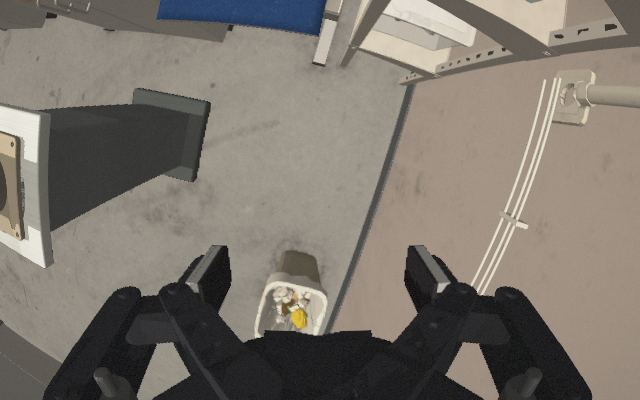

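The scene camera shows the head at about (345,180) and the stand at (264,220). In the top view the head is at (398,190), its knob at (386,232), and the stand's ball at (270,180). I'll zoom in on both.

```bash
cat > h.py <<'E'
from bench import sensors, eyes, order
import cv2, numpy as np
def ray(d,px):
    K=d["camera_matrix"];T=d["cam_to_world"]
    v=np.array([(px[0]-K[0,2])/K[0,0],-(px[1]-K[1,2])/K[1,1],-1.]);v=T[:3,:3]@v
    return T[:3,3],v/np.linalg.norm(v)
def plane(d,px,z):
    o,v=ray(d,px);return o+v*(z-o[2])/v[2]
def proj(d,P):
    K=d["camera_matrix"];T=d["cam_to_world"]
    c=T[:3,:3].T@(np.array(P,float)-T[:3,3])
    return np.array([K[0,2]+K[0,0]*c[0]/-c[2],K[1,2]-K[1,1]*c[1]/-c[2]])
def tri(d1,p1,d2,p2):
    o1,v1=ray(d1,p1);o2,v2=ray(d2,p2)
    A=np.stack([v1,-v2],1);t=np.linalg.lstsq(A,o2-o1,rcond=None)[0]
    a=o1+t[0]*v1;b=o2+t[1]*v2
    return (a+b)/2,np.linalg.norm(a-b)
def crop(img,x0,y0,x1,y1,s,name):
    c=cv2.resize(img[y0:y1,x0:x1],None,fx=s,fy=s,interpolation=cv2.INTER_CUBIC);cv2.imwrite(name,c)
E
python3 - <<'E'
from h import *
import pickle
D={n:eyes.get_image(n) for n in ["scene","top"]}
pickle.dump(D,open("D.pkl","wb"))
a=D["top"]["frame"];b=D["scene"]["frame"]
A=cv2.resize(a[125:245,225:445],None,fx=3.5,fy=3.5,interpolation=cv2.INTER_CUBIC);cv2.imwrite("pics/t1.png",A)
crop(b,220,140,420,260,4,"pics/s1.png")
E
```

```text
(no output)
```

View pics/t1.png

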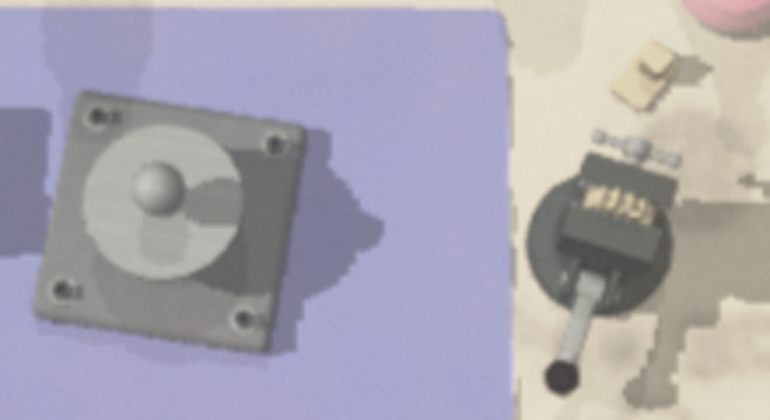

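View pics/s1.png

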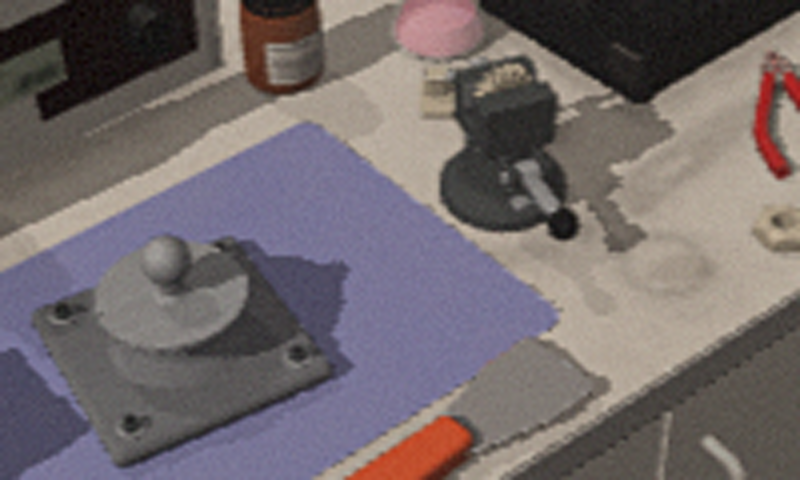

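```bash
python3 - <<'E'
from h import *
import pickle
D=pickle.load(open("D.pkl","rb"));t,s=D["top"],D["scene"]
T=lambda x,y:(x/3.5+225-.36,y/3.5+125-.36)
S=lambda x,y:(x/4+220-.375,y/4+140-.375)
np.set_printoptions(precision=1,suppress=True)
print("ball",tri(t,T(158,188),s,S(166,260)))
print("knob",tri(t,T(562,377),s,S(564,222)))
print("collar c",tri(t,T(163,202),s,S(171,295)))
for z in(40,64): print(plane(t,T(163,202),z))
# base corners z=12
for c in [(80,92),(305,128),(267,353),(35,315)]: print("corner",plane(t,T(*c),12))
print("flange c", plane(t,T(600,243),9), plane(t,T(527,243),9),plane(t,T(672,243),9),plane(t,T(600,315),9))
print("flange scene", plane(s,S(504,184),9))
print("screwtip",tri(t,T(636,150),s,S(440,75)), plane(t,T(636,150),66))
# vise top corners at z=80
for c in [(584,153),(680,180),(656,263),(560,238)]: print("vise",plane(t,T(*c),80))
print("mat",plane(t,T(503,12),0))
E
```

```text
ball (array([533.5, 366.5,  70.1]), np.float64(2.1064713561450987))
knob (array([453.4, 166.3,  41.1]), np.float64(1.9496390881194672))
collar c (array([533.2, 366.7,  45.8]), np.float64(2.4928097719488433))
[533.8 366.4  40. ]
[527.5 363.5  64. ]
corner [599.3 417.2  12. ]
corner [584.2 298.1  12. ]
corner [464.1 312.1  12. ]
corner [479.2 431.3  12. ]
flange c [529.  143.1   9. ] [527.5 180.8   9. ] [530.5 105.9   9. ] [491.  142.8   9. ]
flange scene [528.1 146.3   9. ]
screwtip (array([573.4, 142. ,  59.2]), np.float64(26.000353167721755)) [562.3 133.6  66. ]
vise [555.5 160.8  80. ]
vise [543.8 114.7  80. ]
vise [502.5 126.2  80. ]
vise [512.9 171.9  80. ]
mat [657.5 194.9   0. ]
```

Request:
servo_tool([
  [-0.03,-0.045,0,-0.1],
  [-0.06,-0.09,0,-0.2],
  [-0.09,-0.135,0,-0.3],
  [-0.12,-0.18,0,-0.4],
  [-0.15,-0.225,0,-0.5],
  [-0.18,-0.27,0,-0.6],
  [-0.21,-0.315,0,-0.7],
  [-0.24,-0.36,0,-0.8],
], fingers=60, squeeze=20)

```text
time_s: 1.05
tool_pos: [435.6, -322.8, 245.5]
tcp_rot: [3.141, -0.001, -0.498]
wrist_force: [-0.4, -0.8, 0.6]
opening: 51.1
```

```bash
python3 -c "
from h import *
print(sensors.read_state())"
```

```text
{'time_s': 1.05, 'joint_positions': array([ 0.72319334,  0.47836485, -0.20105101,  1.81622161,  0.12201287,
        0.85844971, -0.0338692 ]), 'joint_vel': array([-0.71724359,  0.04262287, -0.3053581 , -0.06007269,  0.19277543,
        0.03685168, -0.1029482 ]), 'joint_torque': array([  3.57721813, -47.5642097 ,  -1.04063988, -16.07661903,
        -0.23767275,   0.20877186,   0.11071012]), 'tool_pos': array([ 435.62992821, -322.80988842,  245.53222274]), 'tcp_rot': array([ 3.14138150e+00, -5.04946664e-04, -4.98142938e-01]), 'wrist_force': array([-0.43526358, -0.79384763,  0.55692322]), 'ft_torque': array([-0.03255015, -0.1036636 ,  0.01080702]), 'opening': 51.09956719818226}
```

Request:
servo_tool([
  [-0.02,-0.038,0,-0.1],
  [-0.04,-0.076,0,-0.2],
  [-0.06,-0.114,0,-0.3],
  [-0.08,-0.152,0,-0.4],
  [-0.1,-0.19,0,-0.5],
  [-0.12,-0.228,0,-0.6],
  [-0.141,-0.265,0,-0.7],
  [-0.141,-0.265,0,-0.8],
])

```text
time_s: 1.85
tool_pos: [438.6, -17.9, 246.0]
tcp_rot: [-3.139, -0.002, 0.312]
wrist_force: [-0.4, -0.8, 0.3]
opening: 51.4
```

Request:
servo_tool([
  [0,0,0,-0.1],
  [0,0,0,-0.2],
  [0,0,0,-0.3],
  [0,0,0,-0.4],
  [0,0,0,-0.5],
  [0,0,0,-0.6],
  [0,0,0,-0.7],
  [0,0,0,-0.8],
])

```text
time_s: 2.65
tool_pos: [438.5, -24.4, 245.4]
tcp_rot: [3.141, 0.0, 1.102]
wrist_force: [-0.1, -0.7, 0.4]
opening: 51.2
```

```bash
python3 -c "
from h import *
s=sensors.read_state();print(s['tool_pos'],s['tcp_rot'],s['joint_positions'])
d=eyes.get_image('wrist');cv2.imwrite('pics/w1.png',d['frame'])"
```

```text
[438.52009343 -24.37810916 245.38983314] [3.14132923e+00 1.08590679e-04 1.10178697e+00] [ 0.50084265  0.39569906 -0.68615936  2.06219188  0.34855424  0.79764904
  0.70703747]
```

View pics/w1.png

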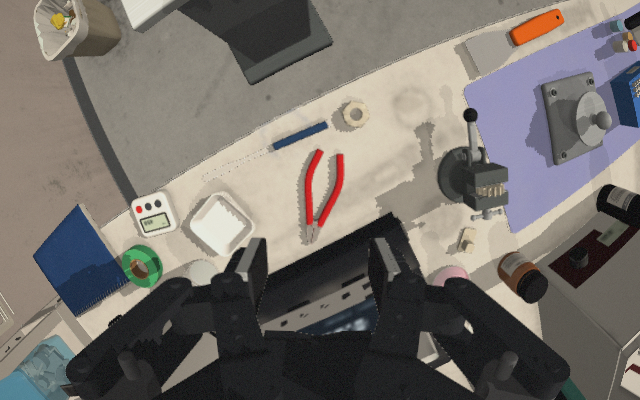

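Request:
servo_tool([
  [0.044,-0.018,0.019,-0.05],
  [0.088,-0.036,0.038,-0.1],
  [0.132,-0.055,0.056,-0.15],
  [0.176,-0.073,0.075,-0.2],
  [0.176,-0.073,0.075,-0.2],
  [0.176,-0.073,0.075,-0.2],
])

```text
time_s: 3.3
tool_pos: [453.0, 167.2, 169.8]
tcp_rot: [-3.14, 0.0, 1.3]
wrist_force: [-0.6, -0.5, -0.8]
opening: 51.0
```

```bash
python3 -c "
from h import *
s=sensors.read_state();print(s['tool_pos'],s['tcp_rot'],s['joint_positions'])
d=eyes.get_image('wrist');cv2.imwrite('pics/w2.png',d['frame']);import pickle;pickle.dump(d,open('w2.pkl','wb'))"
```

```text
[453.04475775 167.20110553 169.78305181] [-3.14031127e+00  3.62540528e-04  1.30003251e+00] [ 0.02088723  0.57560942 -0.63154654  2.03822377  0.52640165  0.69241344
  0.34957535]
```

View pics/w2.png

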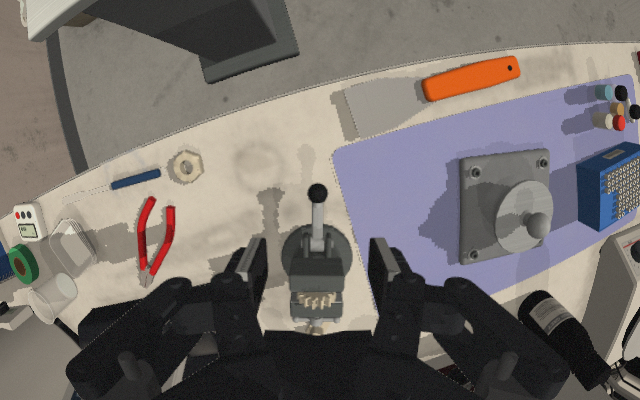

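The wrist view shows the knob at (318,193) with the handle running straight down the image, the print at (316,302), and the ball at (538,226).

```bash
cat >> h.py <<'E'
_r0=ray
def ray(d,px):
    if abs(d["camera_matrix"][0,0]-309.7)>5: return _r0(d,px)
    K=d["camera_matrix"];T=d["cam_to_world"]
    u=np.array([px[0]-K[0,2],px[1]-K[1,2]])/K[0,0];th=np.linalg.norm(u)
    q=u/th*np.sin(th); v=T[:3,:3]@np.array([q[0],-q[1],-np.cos(th)])
    return T[:3,3],v
E
python3 - <<'E'
from h import *
import pickle
np.set_printoptions(precision=1,suppress=True)
D=pickle.load(open("D.pkl","rb"));t,s=D["top"],D["scene"];w=pickle.load(open("w2.pkl","rb"))
T=lambda x,y:(x/3.5+225-.36,y/3.5+125-.36)
S=lambda x,y:(x/4+220-.375,y/4+140-.375)
print("knob",plane(w,(317.5,193),41),tri(w,(317.5,193),t,T(562,377)),tri(w,(317.5,193),s,S(564,222)))
print("ball",tri(w,(538,226),t,T(158,188)),tri(w,(538,226),s,S(166,260)))
print("vise front corners",[plane(w,p,80) for p in [(289,267),(344,267)]])
for x0,y0,x1,y1,n in [(260,170,380,340,"wa"),(440,130,600,280,"wb")]:
    crop(w["frame"],x0,y0,x1,y1,3.5,f"pics/{n}.png")
E
```

```text
knob [452.3 167.   41. ] (array([452. , 166.5,  43.2]), np.float64(1.4338820601154605)) (array([452.5, 167.5,  42.3]), np.float64(1.4025933239806156))
ball (array([533. , 365.8,  69.1]), np.float64(0.02321107236337205)) (array([534.3, 366.7,  68.9]), np.float64(1.9110347897081794))
vise front corners [array([495. , 131.5,  80. ]), array([506.8, 174. ,  80. ])]
```

View pics/wa.png

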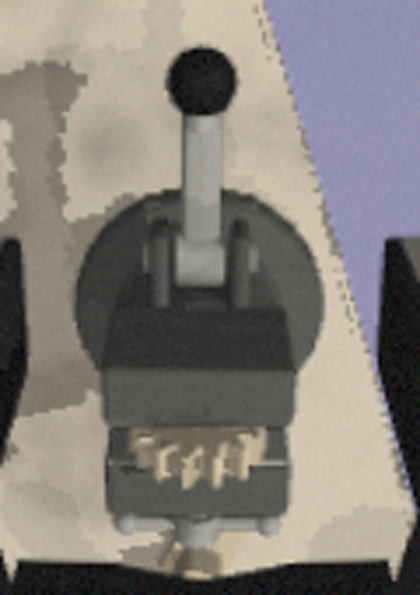

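View pics/wb.png

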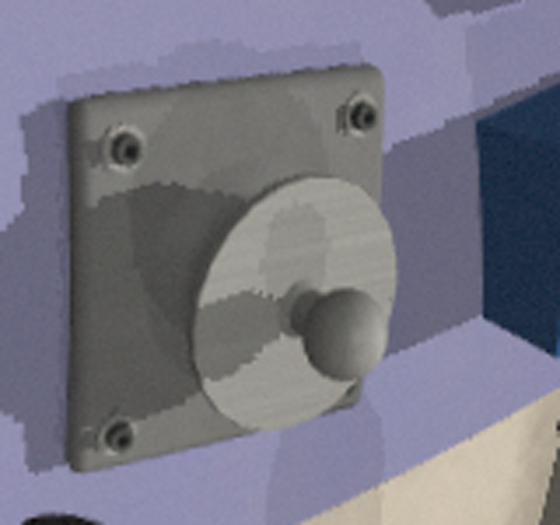

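Request:
servo_tool([
  [0,0,0.03,0],
  [0,0,0.06,0],
  [0,-0.001,0.09,0],
  [0,-0.001,0.115,0],
  [0,-0.001,0.132,0],
  [0,-0.001,0.132,0],
  [0,-0.001,0.132,0],
])

```text
time_s: 4.05
tool_pos: [453.3, 164.5, 39.0]
tcp_rot: [3.141, 0.001, 1.295]
wrist_force: [0.9, -0.6, -0.9]
opening: 51.1
```

```bash
python3 -c "
from h import *
s=sensors.read_state();print(s['tool_pos'],s['tcp_rot'],s['joint_positions'],s['wrist_force'])
d=eyes.get_image('wrist');cv2.imwrite('pics/w3.png',d['frame'])"
```

```text
[453.28947923 164.50162606  38.98007685] [3.14080494e+00 6.48042893e-04 1.29510019e+00] [-0.15286936  0.77968374 -0.37891036  2.11954336  0.77641649  0.38172305
  0.12722962] [ 0.94235798 -0.55361368 -0.90651215]
```

View pics/w3.png

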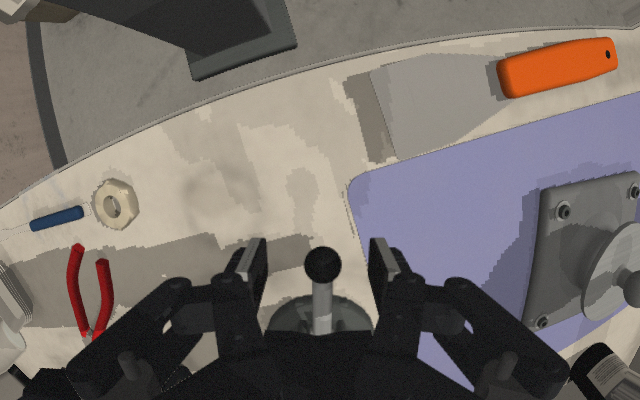

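The knob at (322,265) lies between the pads, about 2 mm towards +x. I'll shift over and close.

Request:
servo_tool([
  [0.002,-0.001,0.001,0],
  [0.002,-0.001,0.001,0],
  [0.002,-0.001,0.001,0],
])

```text
time_s: 4.4
tool_pos: [452.7, 168.3, 37.9]
tcp_rot: [3.141, -0.001, 1.298]
wrist_force: [0.6, -0.3, 0.4]
opening: 51.6
```

Request:
servo_tool([
  [0,0,0,0],
  [0,0,0,0],
  [0,0,0,0],
  [0,0,0,0],
  [0,0,0,0],
  [0,0,0,0],
], fingers=5, squeeze=20)

```text
time_s: 5.0
tool_pos: [452.2, 168.1, 37.3]
tcp_rot: [-3.142, 0.0, 1.298]
wrist_force: [-1.3, -0.5, 2.4]
opening: 16.3
```

```bash
python3 -c "
from h import *
s=sensors.read_state();print(s['tool_pos'],s['tcp_rot'],s['wrist_force'])
d=eyes.get_image('wrist');cv2.imwrite('pics/w4.png',d['frame'])
crop(d['frame'],220,180,420,330,4,'pics/w4.png')"
```

```text
[452.18251909 168.0891696   37.33186359] [-3.14152442e+00  2.62529522e-04  1.29793072e+00] [-1.33011341 -0.52071576  2.36149058]
```

View pics/w4.png

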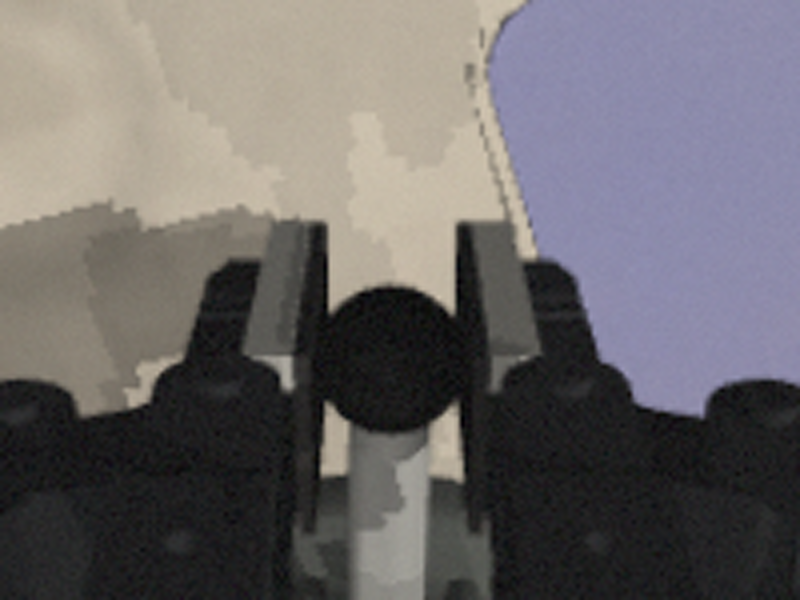

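Request:
servo_tool([
  [0,0.0005,-0.004,0],
  [0,0.0013,-0.008,0],
  [0,0.0025,-0.012,0],
  [0,0.004,-0.0157,0],
  [0,0.0058,-0.0194,0],
  [0,0.008,-0.0229,0],
  [0,0.0104,-0.0262,0],
  [0,0.013,-0.0292,0],
])

```text
time_s: 5.85
tool_pos: [464.6, 164.7, 66.8]
tcp_rot: [-3.141, 0.0, 1.298]
wrist_force: [-3.6, -0.3, -0.5]
opening: 16.1
```

```bash
python3 -c "
from h import *
s=sensors.read_state();print(s['tool_pos'],s['tcp_rot'],s['wrist_force'])
d=eyes.get_image('wrist')
e=eyes.get_image('scene')['frame']
a=cv2.resize(d['frame'][160:320,220:420],None,fx=2,fy=2);b=cv2.resize(e[120:220,290:415],(400,320),interpolation=cv2.INTER_CUBIC)
cv2.imwrite('pics/w5.png',np.hstack([a,b]))"
```

```text
[464.57971319 164.68138919  66.82222315] [-3.14106169e+00  1.78290414e-04  1.29812315e+00] [-3.56924023 -0.28149935 -0.4898746 ]
```

View pics/w5.png

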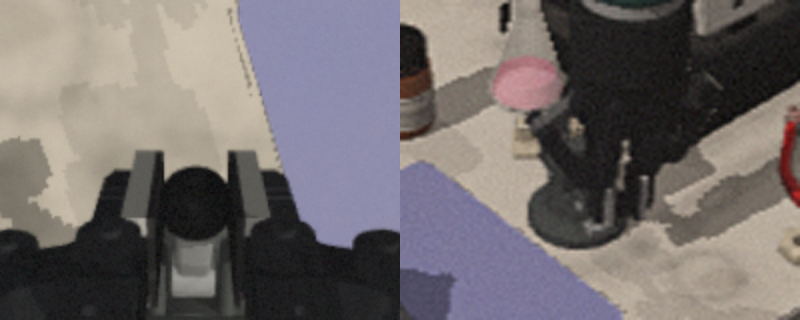

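Request:
servo_tool([
  [0,0.003,-0.0029,0],
  [0,0.006,-0.0055,0],
  [0,0.0085,-0.0075,0],
  [0,0.011,-0.009,0],
  [0,0.0135,-0.0103,0],
  [0,0.014,-0.0115,0],
  [0,0.014,-0.0115,0],
])

```text
time_s: 6.65
tool_pos: [479.4, 160.5, 78.1]
tcp_rot: [3.14, -0.0, 1.297]
wrist_force: [-0.1, -0.7, -3.9]
opening: 16.1
```

```bash
python3 -c "
from h import *
s=sensors.read_state();print(s['tool_pos'],s['tcp_rot'],s['wrist_force'])
d=eyes.get_image('wrist')
e=eyes.get_image('scene')['frame']
a=cv2.resize(d['frame'][160:320,220:420],None,fx=2,fy=2);b=cv2.resize(e[120:220,290:415],(400,320),interpolation=cv2.INTER_CUBIC)
cv2.imwrite('pics/w6.png',np.hstack([a,b]))"
```

```text
[479.38910022 160.54951695  78.07281058] [ 3.14018018e+00 -4.74925471e-04  1.29718611e+00] [-0.1053249  -0.68342647 -3.85269801]
```

View pics/w6.png

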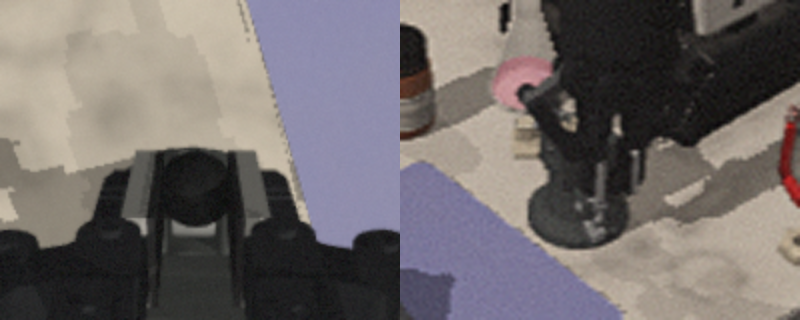

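Request:
servo_tool([
  [0,0,0.0,0],
  [0,0,0,0],
  [0,0,0,0],
  [0,0,0,0],
], fingers=60)

```text
time_s: 7.15
tool_pos: [478.5, 161.0, 78.2]
tcp_rot: [3.141, -0.0, 1.298]
wrist_force: [-0.4, -0.9, -0.1]
opening: 51.1
```

Request:
servo_tool([
  [0,0,-0.03,0],
  [0,0,-0.06,0],
  [0,0,-0.09,0],
  [0,-0.02,-0.12,0],
  [0,-0.02,-0.12,0],
  [0,-0.02,-0.12,0],
], fingers=100)

```text
time_s: 7.75
tool_pos: [459.3, 166.1, 198.5]
tcp_rot: [3.14, -0.0, 1.298]
wrist_force: [-0.4, -0.6, -0.1]
opening: 85.5
```

```bash
python3 -c "
from h import *
s=sensors.read_state();print(s['tool_pos'],s['tcp_rot'],s['wrist_force'],s['joint_positions'])
d=eyes.get_image('wrist')
e=eyes.get_image('scene')['frame']
t=eyes.get_image('top')
import pickle;pickle.dump((d,t),open('w7.pkl','wb'))
a=cv2.resize(d['frame'][160:320,220:420],None,fx=2,fy=2);b=cv2.resize(e[120:220,290:415],(400,320),interpolation=cv2.INTER_CUBIC)
cv2.imwrite('pics/w7.png',np.hstack([a,b]))
crop(d['frame'],240,160,400,310,4,'pics/w7b.png')"
```

```text
[459.32675603 166.10624572 198.45300269] [ 3.13988338e+00 -2.08072733e-04  1.29825696e+00] [-0.42308766 -0.6472885  -0.11592829] [ 0.06108021  0.54242497 -0.67826403  1.99822346  0.48840242  0.76496302
  0.38968249]
```

View pics/w7.png

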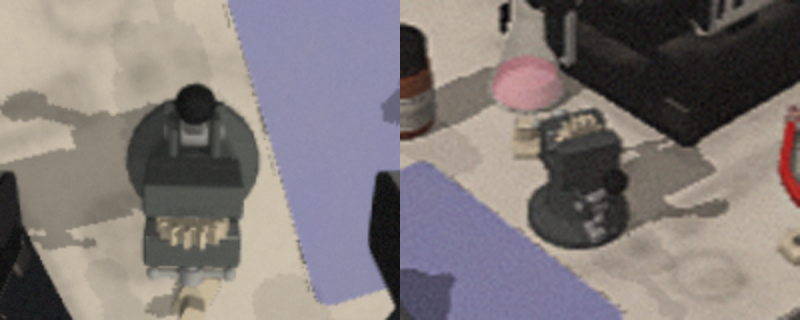

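View pics/w7b.png

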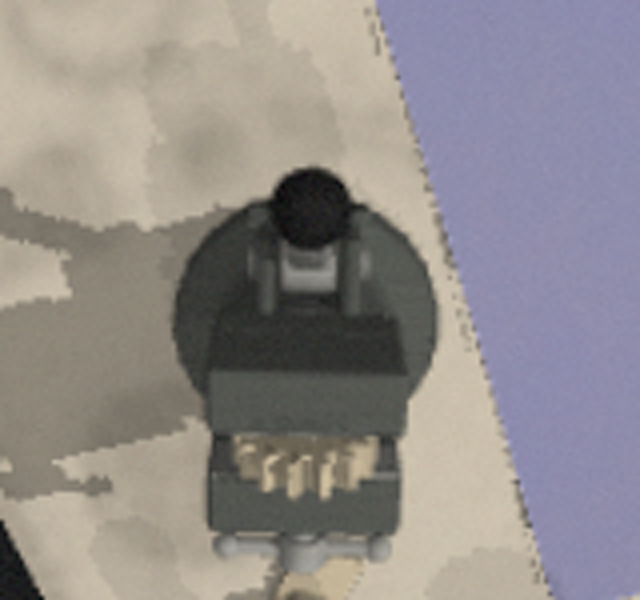

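```bash
python3 - <<'E'
from h import *
import pickle
np.set_printoptions(precision=1,suppress=True)
w,t=pickle.load(open("w7.pkl","rb"))
W=lambda x,y:(x/4+240-.375,y/4+160-.375)
print("knob z81",plane(w,W(311,208),80.8))
q=[plane(w,W(*p),80) for p in [(208,372),(408,374),(400,531),(210,529)]]
print(q,sum(q)/4)
print("flange L/R/top",plane(w,W(174,318),9),plane(w,W(438,318),9))
ax=np.array([529.2,145.2,0])
crop(t["frame"],225,125,445,245,3.5,"pics/t7.png")
E
```

```text
knob z81 [471.5 162.3  80.8]
[array([502.8, 129.8,  80. ]), array([515.2, 172.4,  80. ]), array([555.6, 160.6,  80. ]), array([543. , 117.5,  80. ])] [529.2 145.1  80. ]
flange L/R/top [516.6 109.6   9. ] [536.5 181.    9. ]
```

View pics/t7.png

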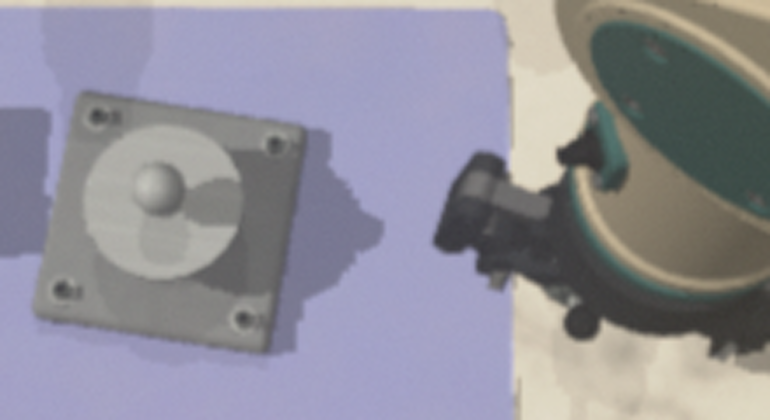

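```bash
python3 - <<'E'
from h import *
import pickle
np.set_printoptions(precision=1,suppress=True)
w,t=pickle.load(open("w7.pkl","rb"))
s=eyes.get_image("scene"); f=s["frame"]
crop(f,300,130,400,210,8,"pics/s8.png")
def blob(f,roi,th):
    x0,y0,x1,y1=roi;g=cv2.cvtColor(f[y0:y1,x0:x1],cv2.COLOR_BGR2GRAY)
    m=(g<th).astype(np.uint8);n,l,st,c=cv2.connectedComponentsWithStats(m)
    return [(st[i],c[i]+[x0,y0]) for i in range(1,n) if st[i][4]>20]
print(blob(s["frame"],(345,165,370,190),35)); print(blob(w["frame"],(300,195,335,225),35))
pk=(317.4,211.6); ps=(356.6,176.25)
print(tri(w,pk,s,ps))
o,u=np.array([529.2,145.1,0]),np.array([-.960,.280,0])
for th in (.85,.9,.95,1,1.05,1.1):
    P=o+u*(32+48*np.cos(th));P[2]=38+48*np.sin(th)
    # wrist ray residual
    O,v=ray(w,pk); d=P-O; print(th,P,"scene px",proj(s,P),"wrist ray miss",np.linalg.norm(d-v*(d@v)), (P-(plane(w,pk,P[2])))@u)
E
```

```text
[(array([ 6,  8, 10,  8, 40], dtype=int32), array([356.4, 176.5]))]
[(array([  7,   8,  22,  19, 252], dtype=int32), array([316.6, 212. ]))]
(array([472.8, 162.8,  79.6]), np.float64(2.184680211567002))
0.85 [468.1 162.9  74.1] scene px [358.4 179.5] wrist ray miss 5.509864709319609 5.812247426037938
0.9 [469.8 162.4  75.6] scene px [358.1 178.5] wrist ray miss 3.2769795987535013 3.4408975156364496
0.95 [471.7 161.9  77. ] scene px [357.7 177.4] wrist ray miss 1.0464375741314078 1.0273163898217592
1 [473.6 161.3  78.4] scene px [357.4 176.4] wrist ray miss 1.3997630492931779 -1.4224632555605454
1.05 [475.6 160.7  79.6] scene px [357.  175.4] wrist ray miss 3.71004919353052 -3.902318247217569
1.1 [477.6 160.2  80.8] scene px [356.6 174.4] wrist ray miss 6.069553368300439 -6.406050239153632
```

View pics/s8.png

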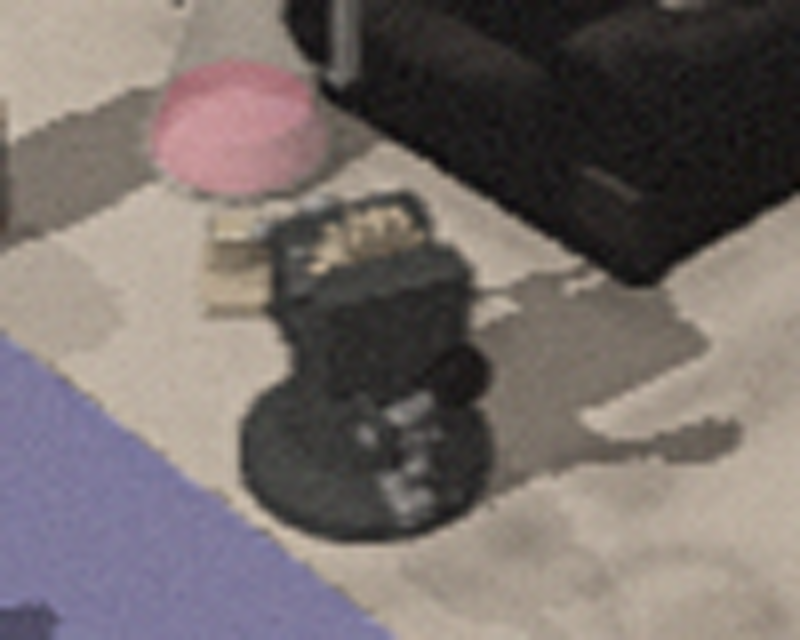

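The head has not moved, but the knob triangulates to about 0.97–1.0 rad, so the handle is not fully raised because it slipped in the pinch. I'll pinch it again, deeper and firmer, and finish the arc.

Request:
servo_tool([
  [0,0.0143,0.03,0],
  [0,0.0143,0.06,0],
  [0,0.0143,0.09,0],
  [0,0.0143,0.115,0],
  [0,0.0143,0.128,0],
  [0,0.0143,0.128,0],
  [0,0.0143,0.128,0],
  [0,0.0143,0.128,0],
], fingers=60)

```text
time_s: 8.75
tool_pos: [473.6, 162.8, 71.0]
tcp_rot: [3.14, -0.001, 1.298]
wrist_force: [-0.1, -0.7, 0.6]
opening: 51.1
```

Request:
servo_tool([
  [0,0,0,0],
  [0,0,0,0],
  [0,0,0,0],
  [0,0,0,0],
  [0,0,0,0],
  [0,0,0,0],
], fingers=5, squeeze=60)

```text
time_s: 9.35
tool_pos: [472.5, 162.6, 70.3]
tcp_rot: [-3.141, 0.0, 1.298]
wrist_force: [-2.3, 0.8, 5.5]
opening: 14.3
```

```bash
python3 -c "
from h import *
s=sensors.read_state();print(s['tool_pos'],s['tcp_rot'],s['wrist_force'],s['opening'])
d=eyes.get_image('wrist')
e=eyes.get_image('scene')['frame']
a=cv2.resize(d['frame'][160:320,220:420],None,fx=2,fy=2);b=cv2.resize(e[120:220,290:415],(400,320),interpolation=cv2.INTER_CUBIC)
cv2.imwrite('pics/w9.png',np.hstack([a,b]))"
```

```text
[472.4629286  162.56148937  70.275059  ] [-3.14140656e+00  1.46667218e-04  1.29822397e+00] [-2.31553516  0.81428689  5.50148516] 14.30351263302116
```

View pics/w9.png

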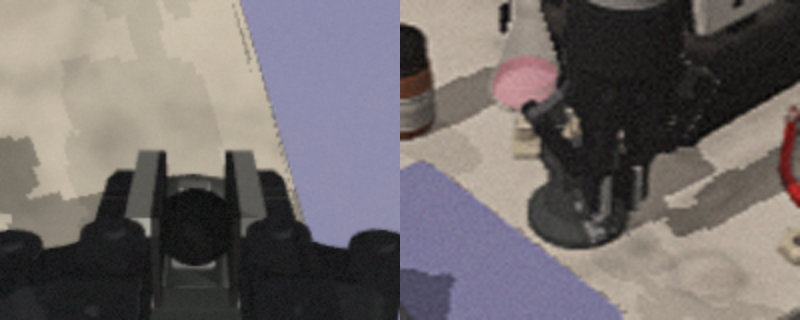

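Request:
servo_tool([
  [0,0.0015,-0.002,0],
  [0,0.003,-0.004,0],
  [0,0.0045,-0.0055,0],
  [0,0.006,-0.0065,0],
  [0,0.0075,-0.0075,0],
  [0,0.0085,-0.0082,0],
  [0,0.0085,-0.0082,0],
])

```text
time_s: 10.15
tool_pos: [480.3, 160.2, 78.2]
tcp_rot: [-3.141, 0.0, 1.298]
wrist_force: [-3.1, 1.5, -2.0]
opening: 14.5
```

```bash
python3 -c "
from h import *
s=sensors.read_state();print(s['tool_pos'],s['tcp_rot'],s['wrist_force'],s['opening'])
d=eyes.get_image('wrist')
e=eyes.get_image('scene')['frame']
a=cv2.resize(d['frame'][160:320,220:420],None,fx=2,fy=2);b=cv2.resize(e[120:220,290:415],(400,320),interpolation=cv2.INTER_CUBIC)
cv2.imwrite('pics/w10.png',np.hstack([a,b]))"
```

```text
[480.28462105 160.23324907  78.20060832] [-3.14053009e+00  3.88404144e-04  1.29816313e+00] [-3.07260722  1.53060081 -2.01621338] 14.479065048104324
```

View pics/w10.png

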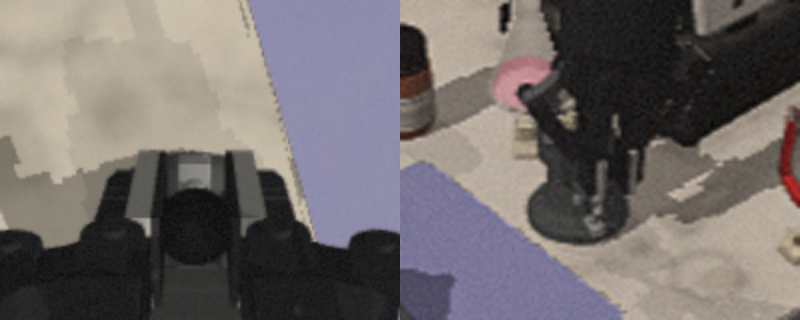

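Request:
servo_tool([
  [0,0,0.0,0],
  [0,0,0,0],
  [0,0,0,0],
  [0,0,0,0],
], fingers=60)

```text
time_s: 10.65
tool_pos: [481.7, 160.1, 78.5]
tcp_rot: [3.14, -0.0, 1.298]
wrist_force: [-0.5, -0.1, -0.2]
opening: 51.3
```

Request:
servo_tool([
  [0,0,-0.03,0],
  [0,0,-0.06,0],
  [0,0,-0.09,0],
  [0,-0.02,-0.12,0],
  [0,-0.02,-0.12,0],
  [0,-0.02,-0.12,0],
], fingers=100)

```text
time_s: 11.25
tool_pos: [462.2, 165.3, 198.7]
tcp_rot: [3.14, -0.0, 1.298]
wrist_force: [-0.0, 0.1, -1.1]
opening: 85.4
```

```bash
cat > k.py <<'E'
from h import *
np.set_printoptions(precision=2,suppress=True)
s=sensors.read_state();print(s['tool_pos'],s['tcp_rot'],s['wrist_force'])
w=eyes.get_image('wrist');sc=eyes.get_image('scene')
import pickle;pickle.dump((w,sc),open('k.pkl','wb'))
a=cv2.resize(w['frame'][160:320,220:420],None,fx=2,fy=2);b=cv2.resize(sc['frame'][120:220,290:415],(400,320),interpolation=cv2.INTER_CUBIC)
import sys
cv2.imwrite(sys.argv[1],np.hstack([a,b]))
def blob(f,roi,th):
    x0,y0,x1,y1=roi;g=cv2.cvtColor(f[y0:y1,x0:x1],cv2.COLOR_BGR2GRAY)
    m=(g<th).astype(np.uint8);n,l,st,c=cv2.connectedComponentsWithStats(m)
    return [(st[i],c[i]+[x0,y0]) for i in range(1,n) if st[i][4]>20]
print(blob(sc["frame"],(345,160,370,190),35)); print(blob(w["frame"],(300,195,335,230),35))
E
python3 k.py pics/w11.png
```

```text
[462.22 165.34 198.7 ] [ 3.14 -0.    1.3 ] [-0.02  0.09 -1.08]
[(array([ 8, 12,  7,  8, 38], dtype=int32), array([356.11, 175.63]))]
[(array([  7,   6,  20,  20, 276], dtype=int32), array([316.57, 210.76]))]
```

View pics/w11.png

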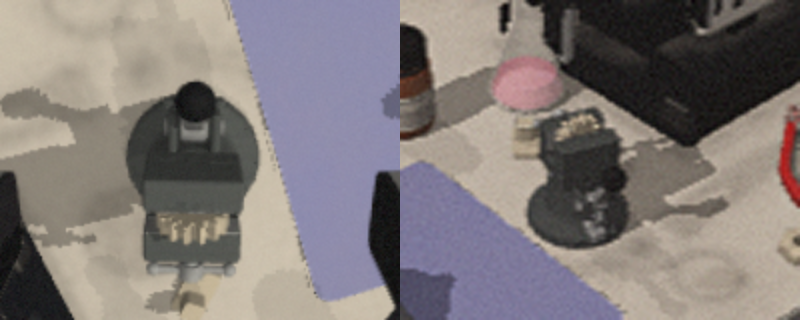

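```bash
python3 - <<'E'
from h import *
import pickle
np.set_printoptions(precision=1,suppress=True)
w,s=pickle.load(open("k.pkl","rb"))
crop(w['frame'],240,160,400,310,4,'pics/w11b.png')
crop(s['frame'],300,130,400,210,8,'pics/s11.png')
w0,_=pickle.load(open("w7.pkl","rb"))
crop(w0['frame'],240,160,400,310,4,'pics/w7c.png')
print(w['cam_to_world'][:3,3],w0['cam_to_world'][:3,3])
pk=(316.6,210.8);ps=(356.1,175.6)
print(tri(w,pk,s,ps))
print(plane(w,pk,80),plane(w0,(316.6,212),80))
E
```

```text
[393.1 184.6 326.6] [390.2 185.4 326.4]
(array([475.4, 161.7,  79.2]), np.float64(2.7459756404474955))
[473.9 160.9  80. ] [472.  161.5  80. ]
```

View pics/w11b.png

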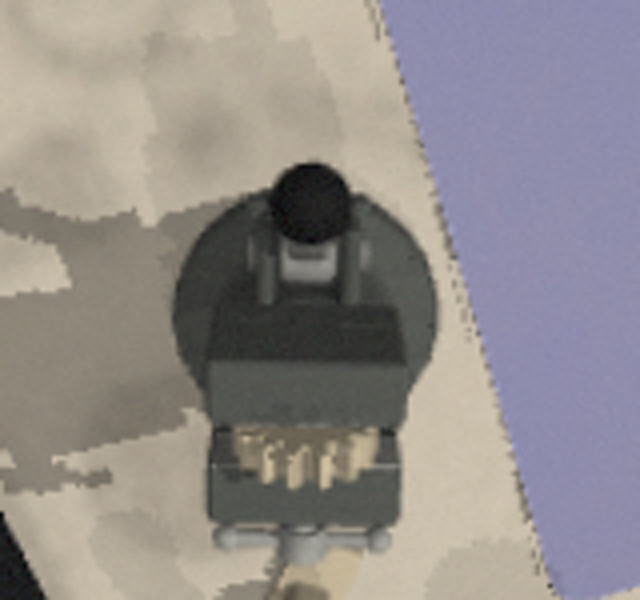

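View pics/s11.png

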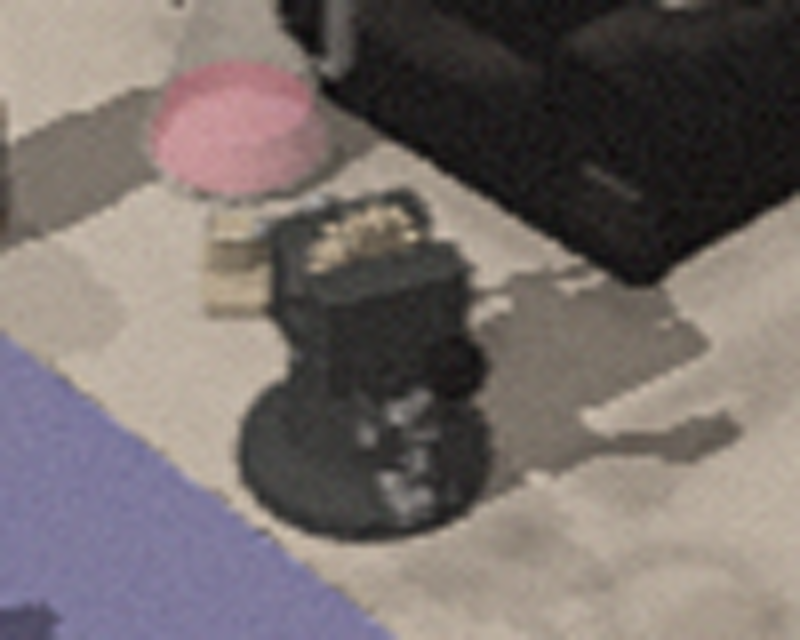

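```bash
python3 - <<'E'
from h import *
import pickle
np.set_printoptions(precision=1,suppress=True)
w,s=pickle.load(open("k.pkl","rb"))
W=lambda x,y:(x/4+240-.375,y/4+160-.375)
q=[plane(w,W(*p),80) for p in [(208,362),(408,364),(400,524),(210,522)]]
c=sum(q)/4;print(q,c)
pk=(317.2,210.6)
o=c.copy();u=np.array([-.9605,.278,0]);
print("flange",plane(w,W(173,310),9),plane(w,W(438,310),9))
for th in (.9,.95,1,1.05,1.1):
    P=o+u*(32+48*np.cos(th));P[2]=38+48*np.sin(th)
    print(th,P,"scene px",proj(s,P),"wrist res",(P-(plane(w,pk,P[2])))@u)
E
```

```text
[array([503.5, 129.7,  80. ]), array([515.9, 172.2,  80. ]), array([556.8, 160.2,  80. ]), array([544.2, 117.2,  80. ])] [530.1 144.8  80. ]
flange [517.2 109.2   9. ] [537.2 180.8   9. ]
0.9 [470.7 162.   75.6] scene px [358.  178.2] wrist res 4.730277602718841
0.95 [472.5 161.5  77. ] scene px [357.6 177.2] wrist res 2.3217733432098733
1 [474.4 160.9  78.4] scene px [357.2 176.1] wrist res -0.12324144570402931
1.05 [476.4 160.3  79.6] scene px [356.9 175.1] wrist res -2.598655500389763
1.1 [478.4 159.8  80.8] scene px [356.5 174.2] wrist res -5.098281574881186
```

```bash
python3 - <<'E'
from h import *
import pickle
np.set_printoptions(precision=1,suppress=True)
w,s=pickle.load(open("k.pkl","rb"))
T=w['cam_to_world'].copy();tp=np.array([462.22,165.34,198.7])
c=np.array([530.1,144.8,0]);u=np.array([-.9605,.278,0])
for n,t,px in [("w9",(472.46,162.56,70.28),(318,273.0)),("w10",(480.28,160.23,78.2),(318,273)),("w6",(479.4,160.5,78.1),(318,254)),("w5",(464.6,164.7,66.8),(318,261.5)),("now",tp,(317.2,210.6))]:
    w['cam_to_world']=T.copy();w['cam_to_world'][:3,3]+=np.array(t)-tp
    for z in (75,78,80.8): 
        P=plane(w,px,z);r=(P-c)@u;print(n,z,P,"r",r,"th(r)",np.arccos(np.clip((r-32)/48,-1,1)),"th(z)",np.arcsin((z-38)/48))
E
```

```text
w9 75 [472.9 162.5  75. ] r 59.88128163115499 th(r) 0.9510114855889495 th(z) 0.8801482582369742
w9 78 [471.2 162.9  78. ] r 61.638904271665496 th(r) 0.9052649787117859 th(z) 0.9851107833377457
w9 80.8 [469.6 163.4  80.8] r 63.27935206947535 th(r) 0.8610344511447071 th(z) 1.1010135988110255
w10 75 [485.2 158.9  75. ] r 47.08230786020718 th(r) 1.251166932365653 th(z) 0.8801482582369742
w10 78 [483.5 159.3  78. ] r 48.83993050071774 th(r) 1.2123370204636277 th(z) 0.9851107833377457
w10 80.8 [481.9 159.8  80.8] r 50.48037829852754 th(r) 1.1755799647549172 th(z) 1.1010135988110255
w6 75 [474.2 162.   75. ] r 58.4967787122275 th(r) 0.9860160019556664 th(z) 0.8801482582369742
w6 78 [472.7 162.4  78. ] r 60.01548539044758 th(r) 0.9475724928210366 th(z) 0.9851107833377457
w6 80.8 [471.3 162.8  80.8] r 61.43294495678635 th(r) 0.910708346605742 th(z) 1.1010135988110255
w5 75 [457.4 166.7  75. ] r 75.91185599028628 th(r) 0.4157087417809272 th(z) 0.8801482582369742
w5 78 [455.9 167.1  78. ] r 77.52297507927643 th(r) 0.32265999893807945 th(z) 0.9851107833377457
w5 80.8 [454.4 167.5  80.8] r 79.02668622900059 th(r) 0.20172392937140046 th(z) 1.1010135988110255
now 75 [475.5 161.   75. ] r 56.901940975436254 th(r) 1.0253608411567547 th(z) 0.8801482582369742
now 78 [474.6 161.3  78. ] r 57.92457215736873 th(r) 1.0002460408517393 th(z) 0.9851107833377457
now 80.8 [473.6 161.5  80.8] r 58.879027927172395 th(r) 0.9764349704035581 th(z) 1.1010135988110255
```

```bash
python3 - <<'E'
from h import *
import pickle
np.set_printoptions(precision=1,suppress=True)
w,s=pickle.load(open("k.pkl","rb"))
c=np.array([530.1,144.8,0]);u=np.array([-.9605,.278,0]);v=np.array([-.278,-.9605,0])
cr=lambda p:((p-[300,130])+.4)*8
for n,x,y,z in [("frontL",22,-23,80),("frontR",22,23,80),("rearL",-22,-23,80),("rearR",-22,23,80)]+[("fl%d"%a,38*np.cos(a),38*np.sin(a),9) for a in (0,1.57,3.14,-1.57)]:
    print(n,cr(proj(s,c+u*x+v*y+[0,0,z])))
im=cv2.imread('pics/s11.png')
def P(x,y,z): return tuple(int(a) for a in cr(proj(s,c+u*x+v*y+np.array([0,0,z]))))
for th,col in((1.0,(0,0,255)),(1.1,(0,255,0))):
    p=P(32+48*np.cos(th),0,38+48*np.sin(th)); cv2.circle(im,p,3,col,-1)
for z,r in((9,38),(0,38)):
    cv2.polylines(im,[np.array([P(r*np.cos(a),r*np.sin(a),z) for a in np.linspace(0,6.28,60)])],True,(0,255,255),1)
cv2.polylines(im,[np.array([P(*q) for q in((22,-23,80),(22,23,80),(-22,23,80),(-22,-23,80))])],True,(255,255,0),1)
cv2.imwrite('pics/s11o.png',im)
E
```

```text
frontL [329.7 312.6]
frontR [481.1 273.8]
rearL [268.1 225.7]
rearR [415.2 189.4]
fl0 [421.4 520.9]
fl1 [483.8 411.8]
fl3 [317.1 369.1]
fl-1 [249.2 474.8]
```

View pics/s11o.png

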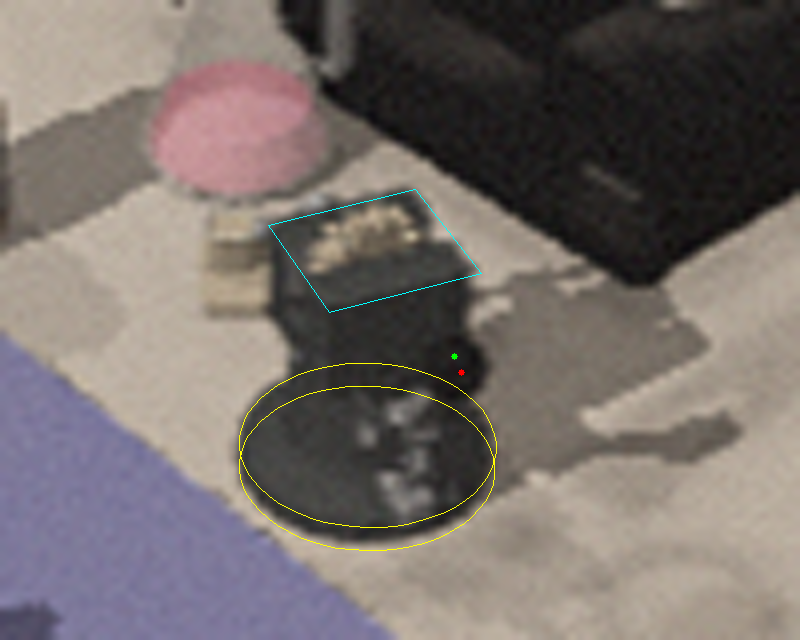

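Both views put the handle at about 1.0 rad. I'll close the fingers and push the knob sideways towards the head, watching the force.

Request:
servo_tool([
  [0,-0.014,0,0],
  [0,-0.014,0.04,0],
  [0,-0.014,0.08,0],
  [0,-0.014,0.11,0],
  [0,-0.014,0.115,0],
  [0,-0.014,0.115,0],
  [0,-0.014,0.115,0],
], fingers=0, squeeze=20)

```text
time_s: 12.05
tool_pos: [448.6, 170.0, 84.1]
tcp_rot: [3.141, -0.001, 1.298]
wrist_force: [0.6, -0.4, 0.4]
opening: -0.0
```

Request:
servo_tool([
  [0,0.002,0,0],
  [0,0.004,0,0],
  [0,0.006,0,0],
  [0,0.007,0,0],
  [0,0.007,0,0],
])

```text
time_s: 12.55
tool_pos: [455.3, 167.3, 83.4]
tcp_rot: [3.141, -0.0, 1.297]
wrist_force: [0.4, 0.6, -0.5]
opening: -0.1
```

```bash
python3 k.py pics/w12.png
```

```text
[455.33 167.29  83.41] [ 3.14 -0.    1.3 ] [ 0.44  0.57 -0.48]
[(array([  0,   0,  25,  26, 328], dtype=int32), array([357.85, 168.16]))]
[]
```

View pics/w12.png

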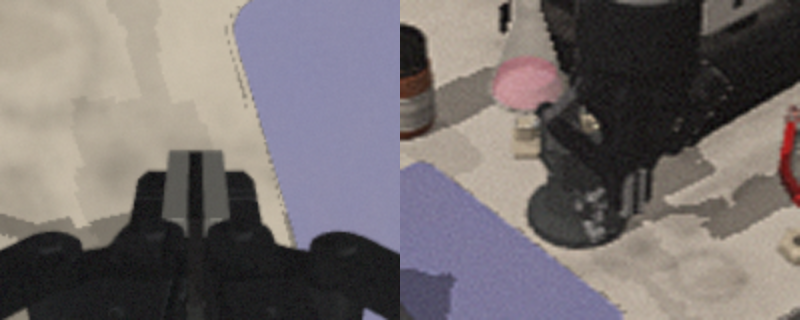

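Request:
servo_tool([
  [0,0.001,0,0],
  [0,0.002,0,0],
  [0,0.003,0,0],
  [0,0.003,0,0],
])

```text
time_s: 13.05
tool_pos: [457.1, 166.8, 83.2]
tcp_rot: [-3.14, 0.0, 1.298]
wrist_force: [-2.4, 0.4, 1.7]
opening: 0.2
```

Request:
servo_tool([
  [0,0.001,0,0],
  [0,0.002,0,0],
  [0,0.002,0,0],
])

```text
time_s: 13.35
tool_pos: [459.6, 166.1, 83.2]
tcp_rot: [-3.141, 0.0, 1.298]
wrist_force: [-3.6, 1.2, 2.6]
opening: -0.4
```

Request:
servo_tool([
  [0,0.001,0,0],
  [0,0.001,0,0],
])

```text
time_s: 13.55
tool_pos: [461.1, 165.7, 83.2]
tcp_rot: [3.141, -0.0, 1.298]
wrist_force: [-3.7, 1.1, 2.5]
opening: -0.0
```

Request:
servo_tool([
  [0,0.0015,0,0],
  [0,0.0015,0,0],
])

```text
time_s: 13.75
tool_pos: [462.0, 165.5, 83.2]
tcp_rot: [-3.141, 0.0, 1.298]
wrist_force: [-4.8, 1.9, 3.6]
opening: 0.1
```

Request:
servo_tool([
  [0,-0.01,0,0],
  [0,-0.015,-0.03,0],
  [0,-0.01,-0.06,0],
  [0,0,-0.09,0],
  [0,0,-0.115,0],
  [0,0,-0.115,0],
  [0,0,-0.115,0],
], fingers=100)

```text
time_s: 14.45
tool_pos: [462.7, 165.0, 198.4]
tcp_rot: [3.14, -0.0, 1.297]
wrist_force: [-0.5, -1.2, 0.1]
opening: 85.7
```

```bash
python3 k.py pics/w13.png; python3 - <<'E'
from h import *
import pickle
w,s=pickle.load(open("k.pkl","rb"))
crop(w['frame'],240,160,400,310,4,'pics/w13b.png')
crop(s['frame'],300,130,400,210,8,'pics/s13.png')
E
```

```text
[462.73 165.   198.41] [ 3.14 -0.    1.3 ] [-0.5  -1.23  0.06]
[(array([ 7,  9,  7,  9, 39], dtype=int32), array([355.1, 172.9]))]
[(array([  7,  12,  21,  20, 278], dtype=int32), array([316.47, 216.44]))]
```

View pics/w13b.png

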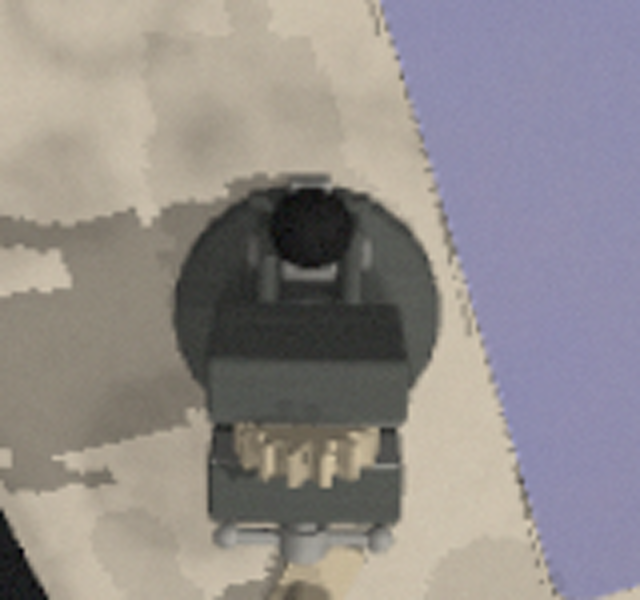

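View pics/s13.png

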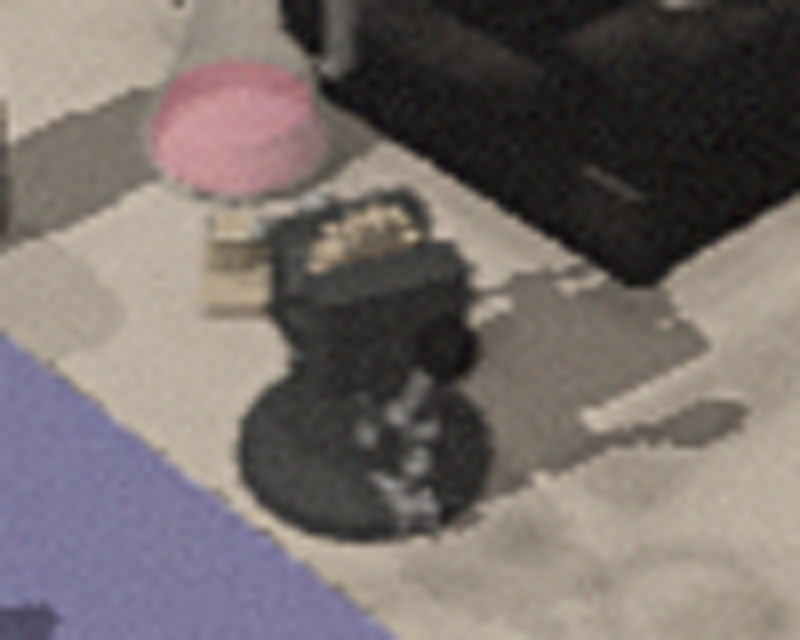

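```bash
python3 - <<'E'
from h import *
import pickle
np.set_printoptions(precision=1,suppress=True)
w,s=pickle.load(open("k.pkl","rb"))
W=lambda x,y:(x/4+240-.375,y/4+160-.375)
q=[plane(w,W(*p),80) for p in [(208,358),(408,360),(402,523),(210,521)]]
c=sum(q)/4;print(q,c)
f=(plane(w,W(175,308),9)+plane(w,W(440,308),9))/2;print("fl",f)
for p in[(q[1]-q[0]),(q[2]-q[3])]:print(np.arctan2(p[1],p[0]))
pk=(317.1,216.2);u=np.array([-.9605,.278,0])
for th in (1,1.05,1.1):
    P=c+u*(32+48*np.cos(th));P[2]=38+48*np.sin(th)
    print(th,"wrist res",(P-(plane(w,pk,P[2])))@u)
st=sensors.read_state();y=st['tcp_rot'][2];d=c-st['tool_pos']
print("tool dx,dy",d[0]*np.cos(y)+d[1]*np.sin(y),d[0]*np.sin(y)-d[1]*np.cos(y),y)
E
```

```text
[array([502.9, 129.6,  80. ]), array([515.3, 172. ,  80. ]), array([557. , 160.3,  80. ]), array([544.2, 116.9,  80. ])] [529.9 144.7  80. ]
fl [527.1 145.3   9. ]
1.286548138436335
1.2859375311131893
1 wrist res 5.616602846672671
1.05 wrist res 3.115852681090571
1.1 wrist res 0.5930071291979927
tool dx,dy -0.9924183037627863 70.98836318777386 1.297826231245709
```

Handle now at about 1.1 rad, head axis (529.5,145), yaw about 1.287. Next I'll move over the head and grip it.

Request:
servo_tool([
  [0,0.03,0,0.004],
  [-0.001,0.06,0,0.008],
  [-0.001,0.071,0.01,0.011],
  [-0.001,0.071,0.04,0.011],
  [-0.001,0.071,0.07,0.011],
  [-0.001,0.071,0.095,0.011],
  [-0.001,0.071,0.1,0.011],
  [-0.001,0.071,0.1,0.011],
])

```text
time_s: 15.35
tool_pos: [528.8, 145.5, 96.9]
tcp_rot: [-3.139, 0.002, 1.288]
wrist_force: [-0.1, -0.2, -1.0]
opening: 85.9
```

```bash
python3 k.py pics/w14.png
```

```text
[528.79 145.49  96.88] [-3.14  0.    1.29] [-0.13 -0.22 -1.03]
[(array([ 7,  9,  7,  9, 43], dtype=int32), array([355.09, 173.  ]))]
[]
```

View pics/w14.png

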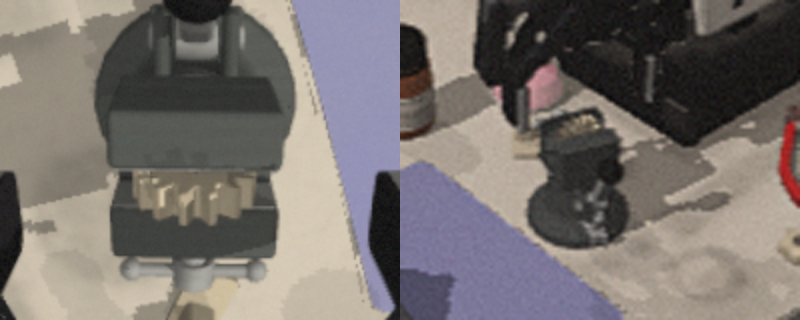

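Request:
servo_tool([
  [0,0,0.015,0],
  [0,0,0.03,0],
  [0,0,0.039,0],
  [0,0,0.039,0],
  [0,0,0.039,0],
])

```text
time_s: 15.95
tool_pos: [530.1, 145.5, 58.9]
tcp_rot: [-3.141, 0.0, 1.287]
wrist_force: [0.3, -0.1, -1.0]
opening: 85.3
```

Request:
servo_tool([
  [0,0,0,0],
  [0,0,0,0],
  [0,0,0,0],
  [0,0,0,0],
  [0,0,0,0],
  [0,0,0,0],
], fingers=40, squeeze=60)

```text
time_s: 16.55
tool_pos: [530.6, 145.1, 59.9]
tcp_rot: [3.141, 0.0, 1.287]
wrist_force: [-0.6, -1.9, 6.5]
opening: 45.3
```

```bash
python3 k.py pics/w15.png
```

```text
[530.55 145.1   59.85] [3.14 0.   1.29] [-0.61 -1.85  6.49]
[(array([ 7,  9,  7,  9, 46], dtype=int32), array([355.2, 172.8]))]
[]
```

View pics/w15.png

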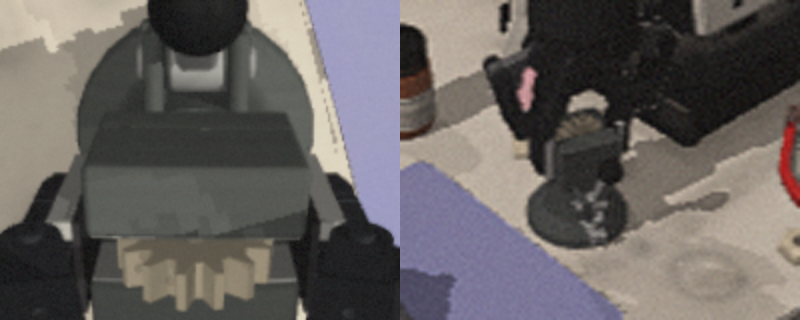

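Request:
servo_tool([
  [0,0,-0.005,0],
  [0,0,-0.015,0],
  [0,0,-0.03,0],
  [0,0,-0.05,0],
  [0,0,-0.075,0],
  [0,0,-0.1,0],
  [0,0,-0.12,0],
  [0,0,-0.12,0],
])

```text
time_s: 17.45
tool_pos: [531.9, 146.3, 182.5]
tcp_rot: [3.137, -0.004, 1.287]
wrist_force: [1.2, -0.2, -8.2]
opening: 45.1
```

```bash
python3 k.py pics/w16.png;python3 -c "
from h import *
print(sensors.read_state()['joint_positions'],sensors.read_state()['opening'])
crop(eyes.get_image('scene')['frame'],200,60,420,260,3,'pics/s16.png')"
```

```text
[531.88 146.32 182.49] [ 3.14 -0.    1.29] [ 1.21 -0.17 -8.21]
[]
[]
[ 0.10717143  0.6485506  -0.66186647  1.85642238  0.53276876  0.82080219
  0.45614414] 45.157819192524556
```

View pics/s16.png

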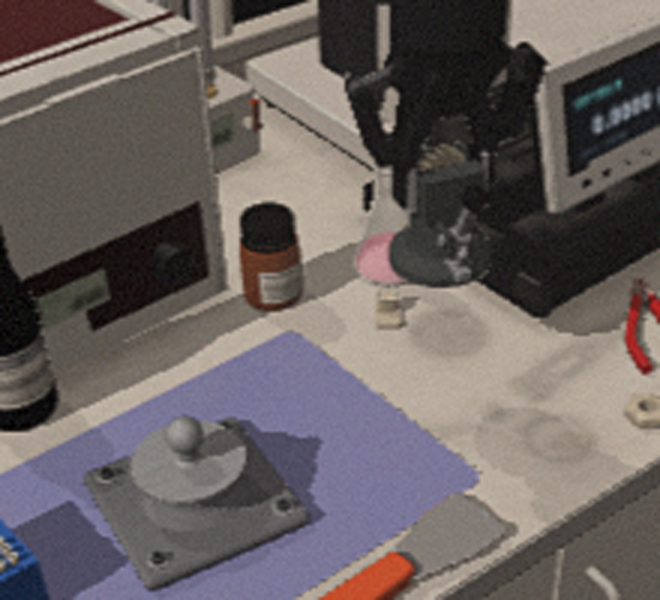

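View pics/w16.png

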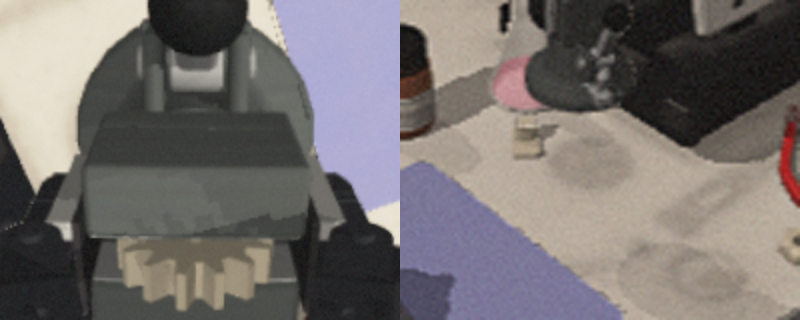

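Request:
servo_tool([
  [0.02,-0.006,0,0],
  [0.05,-0.014,0,0],
  [0.085,-0.024,0,0],
  [0.12,-0.034,0,0],
  [0.155,-0.043,0,0],
  [0.185,-0.052,0,0],
  [0.205,-0.057,0,0],
  [0.2125,-0.0593,0,0],
])

```text
time_s: 18.4
tool_pos: [530.8, 368.9, 177.4]
tcp_rot: [-3.138, -0.0, 1.291]
wrist_force: [-0.7, -0.1, -8.5]
opening: 45.0
```

Request:
servo_tool([
  [0,0,0,0],
  [0,0,0,0],
  [0,0,0,0],
])

```text
time_s: 18.7
tool_pos: [533.4, 363.3, 178.6]
tcp_rot: [3.141, 0.003, 1.285]
wrist_force: [0.7, -1.6, -8.2]
opening: 45.4
```

```bash
python3 -c "
from h import *
import pickle
s=sensors.read_state();print(s['tool_pos'],s['tcp_rot'],s['wrist_force'],s['joint_positions'])
e=eyes.get_image('scene');t=eyes.get_image('top')
pickle.dump((e,t),open('p17.pkl','wb'))
a=cv2.resize(e['frame'][100:260,180:340],(480,480),interpolation=cv2.INTER_CUBIC)
b=cv2.resize(t['frame'][130:236,220:326],(318,318),interpolation=cv2.INTER_CUBIC);b=cv2.copyMakeBorder(b,0,162,0,0,0)
cv2.imwrite('pics/s17.png',np.hstack([a,b]))"
```

```text
[533.42991675 363.32731779 178.56766874] [3.14131336e+00 2.74366964e-03 1.28476293e+00] [ 0.72420556 -1.60099589 -8.18082133] [-0.28448622  0.76675882 -0.62859025  1.58293193  0.52053116  0.96705928
  0.20233355]
```

View pics/s17.png

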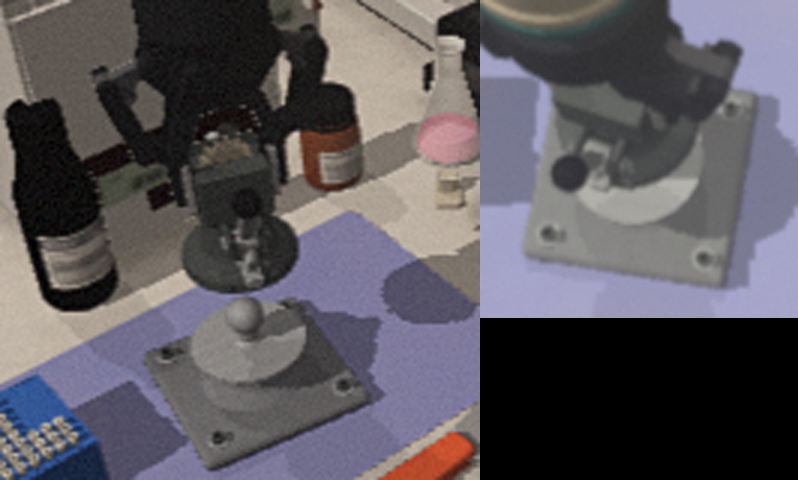

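Request:
servo_tool([
  [0,0,0.01,0],
  [0,0,0.02,0],
  [0,0,0.025,0],
  [0,0,0.025,0],
])

```text
time_s: 19.2
tool_pos: [532.1, 365.1, 152.6]
tcp_rot: [-3.14, 0.003, 1.287]
wrist_force: [-0.1, -0.2, -8.7]
opening: 44.8
```

```bash
cat > o.py <<'E'
from h import *
import sys
np.set_printoptions(precision=1,suppress=True)
st=sensors.read_state();p=st['tool_pos'];print(p,st['tcp_rot'],st['wrist_force'])
u=np.array([-.960,.280,0]);v=np.array([-.280,-.960,0]);base=p-np.array([0,0,59.9])
A=np.array([533.3,366.2,0])
out=[]
for n,(x0,y0,x1,y1) in (('scene',(190,120,310,240)),('top',(215,120,335,240))):
    d=eyes.get_image(n);k=400/(x1-x0);im=cv2.resize(d['frame'][y0:y1,x0:x1],(400,400),interpolation=cv2.INTER_CUBIC)
    P=lambda q:tuple(int(a) for a in (proj(d,q)-[x0,y0]+.5)*k)
    C=lambda c,r,z,col:cv2.polylines(im,[np.array([P(c+[r*np.cos(a),r*np.sin(a),z]) for a in np.linspace(0,6.28,60)])],True,col,1)
    C(base,38,0,(0,255,255));C(base,38,9,(0,255,255));C(A,40,48,(0,255,0));C(A,13,70,(0,255,0))
    im=cv2.copyMakeBorder(im,0,0,0,0,0);out.append(im)
cv2.imwrite(sys.argv[1],np.hstack(out))
E
python3 o.py pics/o18.png
```

```text
[532.1 365.1 152.6] [-3.1  0.   1.3] [-0.1 -0.2 -8.7]
```

View pics/o18.png

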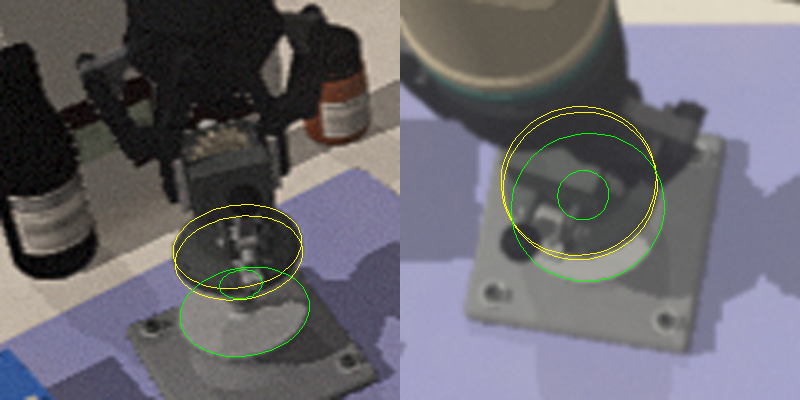

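Request:
servo_tool([
  [0.0015,0.0016,0.004,0],
  [0.0015,0.0016,0.008,0],
  [0.0015,0.0016,0.011,0],
  [0.0015,0.0016,0.013,0],
  [0.0015,0.0016,0.013,0],
])

```text
time_s: 19.8
tool_pos: [534.6, 366.7, 140.8]
tcp_rot: [-3.141, 0.001, 1.287]
wrist_force: [0.0, 0.1, -8.4]
opening: 45.1
```

Request:
servo_tool([
  [0,0,0.002,0],
  [0,0,0.004,0],
  [0,0,0.006,0],
  [0,0,0.006,0],
])

```text
time_s: 20.2
tool_pos: [534.7, 366.7, 134.8]
tcp_rot: [-3.141, 0.001, 1.287]
wrist_force: [-0.3, 0.3, -8.5]
opening: 44.9
```

Request:
servo_tool([
  [0,0,0.0015,0],
  [0,0,0.003,0],
  [0,0,0.0045,0],
  [0,0,0.006,0],
  [0,0,0.006,0],
])

```text
time_s: 20.7
tool_pos: [534.7, 366.7, 128.9]
tcp_rot: [-3.141, 0.0, 1.287]
wrist_force: [0.1, -0.1, -8.6]
opening: 44.5
```

Request:
servo_tool([
  [0,0,0.0015,0],
  [0,0,0.003,0],
  [0,0,0.0045,0],
  [0,0,0.006,0],
  [0,0,0.006,0],
])

```text
time_s: 21.2
tool_pos: [534.7, 366.7, 122.9]
tcp_rot: [-3.141, 0.0, 1.287]
wrist_force: [-0.3, -0.4, -8.0]
opening: 45.2
```

Request:
servo_tool([
  [0,0,0.001,0],
  [0,0,0.002,0],
  [0,0,0.003,0],
  [0,0,0.004,0],
  [0,0,0.004,0],
])

```text
time_s: 21.7
tool_pos: [534.4, 367.1, 119.1]
tcp_rot: [-3.141, 0.0, 1.287]
wrist_force: [-1.4, 0.6, -7.1]
opening: 44.6
```

Request:
servo_tool([
  [0,0,0.001,0],
  [0,0,0.002,0],
  [0,0,0.003,0],
  [0,0,0.004,0],
  [0,0,0.004,0],
])

```text
time_s: 22.2
tool_pos: [534.4, 367.2, 115.0]
tcp_rot: [-3.141, -0.0, 1.287]
wrist_force: [-2.9, 1.4, -7.2]
opening: 45.2
```

Request:
servo_tool([
  [0,0,0.001,0],
  [0,0,0.002,0],
  [0,0,0.003,0],
  [0,0,0.003,0],
])

```text
time_s: 22.6
tool_pos: [534.1, 367.3, 111.9]
tcp_rot: [-3.14, -0.0, 1.287]
wrist_force: [-4.7, 1.9, -7.1]
opening: 44.8
```

Request:
servo_tool([
  [0,-0.001,0,0],
  [0,-0.0015,0.001,0],
  [0,-0.0015,0.002,0],
  [0,-0.0015,0.002,0],
])

```text
time_s: 23.0
tool_pos: [533.7, 367.2, 110.0]
tcp_rot: [3.141, -0.0, 1.287]
wrist_force: [-2.4, 1.8, -8.3]
opening: 45.4
```

Request:
servo_tool([
  [0,0,0.0005,0],
  [0,0,0.001,0],
  [0,0,0.001,0],
])

```text
time_s: 23.3
tool_pos: [533.7, 367.2, 109.2]
tcp_rot: [3.141, -0.0, 1.287]
wrist_force: [-1.8, 1.0, -8.1]
opening: 45.0
```

Request:
servo_tool([
  [0,0,0.0005,0],
  [0,0,0.001,0],
  [0,0,0.001,0],
])

```text
time_s: 23.6
tool_pos: [533.6, 367.2, 108.1]
tcp_rot: [3.141, 0.0, 1.287]
wrist_force: [-1.5, 0.6, -7.7]
opening: 45.1
```

Request:
servo_tool([
  [0,0,0.0005,0],
  [0,0,0.001,0],
  [0,0,0.001,0],
])

```text
time_s: 23.9
tool_pos: [533.6, 367.2, 107.1]
tcp_rot: [3.141, 0.0, 1.287]
wrist_force: [-1.7, -0.6, -8.1]
opening: 44.9
```

Request:
servo_tool([
  [0,0,0.0005,0],
  [0,0,0.001,0],
  [0,0,0.001,0],
])

```text
time_s: 24.2
tool_pos: [533.6, 367.2, 106.6]
tcp_rot: [3.141, 0.0, 1.287]
wrist_force: [-1.7, -1.1, -3.0]
opening: 44.9
```

Request:
servo_tool([
  [0,0,0.0005,0],
  [0,0,0.001,0],
  [0,0,0.001,0],
])

```text
time_s: 24.5
tool_pos: [533.6, 367.2, 106.6]
tcp_rot: [3.141, 0.0, 1.287]
wrist_force: [-4.1, -3.4, 4.8]
opening: 45.4
```

```bash
python3 -c "
from h import *
e=eyes.get_image('scene');w=eyes.get_image('wrist')
a=cv2.resize(e['frame'][130:250,200:320],(480,480),interpolation=cv2.INTER_CUBIC)
b=cv2.resize(w['frame'][150:310,240:400],(320,320));b=cv2.copyMakeBorder(b,0,160,0,0,0)
cv2.imwrite('pics/s19.png',np.hstack([a,b]))"
```

```text
(no output)
```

View pics/s19.png

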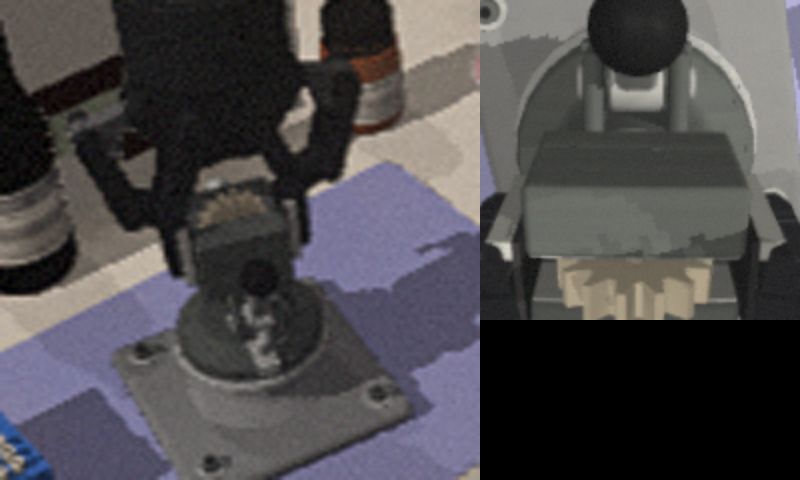

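The flange sits flush on the collar with the handle still up. Releasing.

Request:
servo_tool([
  [0,0,-0.0005,0],
  [0,0,-0.001,0],
  [0,0,-0.001,0],
  [0,0,-0.001,0],
  [0,0,-0.001,0],
], fingers=100)

```text
time_s: 25.1
tool_pos: [533.6, 367.5, 106.3]
tcp_rot: [3.141, -0.0, 1.287]
wrist_force: [-0.4, -0.0, 0.0]
opening: 85.3
```

Request:
servo_tool([
  [0,0,-0.02,0],
  [0,0,-0.045,0],
  [0,0,-0.07,0],
  [0,-0.035,-0.09,0],
  [0,-0.07,-0.09,0],
  [0,-0.07,-0.09,0],
  [0,-0.07,-0.09,0],
])

```text
time_s: 25.8
tool_pos: [465.8, 387.3, 196.6]
tcp_rot: [3.141, -0.0, 1.289]
wrist_force: [0.3, 0.6, -0.3]
opening: 85.3
```

```bash
python3 -c "
from h import *
import pickle
np.set_printoptions(precision=2,suppress=True)
s=sensors.read_state();print(s['tool_pos'],s['tcp_rot'],s['wrist_force'])
e=eyes.get_image('scene');w=eyes.get_image('wrist')
pickle.dump((w,e),open('k.pkl','wb'))
a=cv2.resize(e['frame'][130:250,200:320],(480,480),interpolation=cv2.INTER_CUBIC)
b=cv2.resize(w['frame'][150:310,240:400],(320,320));b=cv2.copyMakeBorder(b,0,160,0,0,0)
cv2.imwrite('pics/s20.png',np.hstack([a,b]))
crop(w['frame'],240,150,400,300,4,'pics/w20.png')"
```

```text
[465.82 387.32 196.57] [ 3.14 -0.    1.29] [ 0.25  0.62 -0.29]
```

View pics/s20.png

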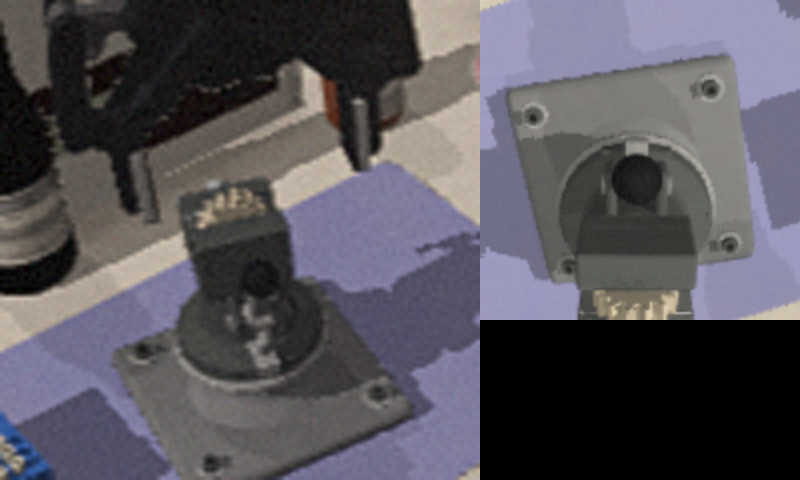

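View pics/w20.png

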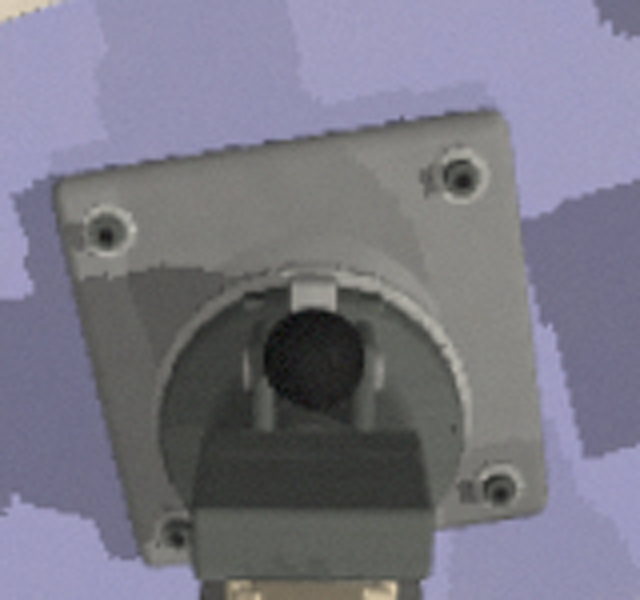

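```bash
python3 - <<'E'
from h import *
import pickle
np.set_printoptions(precision=1,suppress=True)
w,s=pickle.load(open("k.pkl","rb"))
A=np.array([533.2,366.8,0]);u=np.array([-.960,.280,0]);z0=46.7
pk=(318.1,239.1)
for th in (.95,1,1.05,1.1):
    P=A+u*(32+48*np.cos(th));P[2]=z0+38+48*np.sin(th)
    print(th,P,plane(w,pk,P[2]),(P-plane(w,pk,P[2]))@u,proj(s,P))
W=lambda x,y:(x/4+240-.375,y/4+150-.375)
print([plane(w,W(*p),z0+80) for p in[(193,505),(437,507)]])
st=sensors.read_state();y=st['tcp_rot'][2]
tx=np.array([np.cos(y),np.sin(y)]);ty=np.array([np.sin(y),-np.cos(y)])
for th in (1.1,.95,.8,.65,.5,.35,.2,.1,0):
    P=A+u*(32+48*np.cos(th));P[2]=z0+38+48*np.sin(th)+9+14
    d=P-st['tool_pos'];print(th,P,"tool",d[:2]@tx,d[:2]@ty,-d[2])
E
```

```text
0.95 [475.7 383.6 123.7] [484.  381.7 123.7] 8.480073242939604 [266.6 203.8]
1 [477.6 383.  125.1] [483.4 381.9 125.1] 5.89302278792969 [266.3 202.6]
1.05 [479.6 382.4 126.3] [482.9 382.  126.3] 3.286187787304413 [265.9 201.4]
1.1 [481.6 381.9 127.5] [482.4 382.2 127.5] 0.6660839709518109 [265.5 200.3]
[array([505.3, 352.3, 126.7]), array([518.3, 395.3, 126.7])]
1.1 [481.6 381.9 150.5] tool -0.20108341809550578 14.82387437110561 45.44185241415758
0.95 [475.7 383.6 146.7] tool -0.20992174025461646 8.675706258045217 49.17586146721655
0.8 [470.4 385.1 142.1] tool -0.21785865861573606 3.15457820851813 53.786713333929384
0.65 [465.8 386.5 136.7] tool -0.22471592710333893 -1.6155171443290879 59.1708582217766
0.5 [462.  387.6 130.7] tool -0.2303395462506189 -5.527453742586987 65.20737984410474
0.35 [459.2 388.4 124.2] tool -0.23460322169544676 -8.493377923893576 71.76071093924482
0.2 [457.3 388.9 117.2] tool -0.237411200479099 -10.446681425289778 78.68367781894354
0.1 [456.6 389.1 112.5] tool -0.23844193148998538 -11.163684881390196 83.42780169805873
0 [456.4 389.2 107.7] tool -0.2387866566201372 -11.403484700264643 88.21980569710648
```

Request:
servo_tool([
  [0,0.012,0,0],
  [0,0.012,0,0],
  [0,0.012,0,0],
  [0,0.012,0,0],
  [0,0.012,0.015,0],
  [0,0.012,0.03,0],
  [0,0.012,0.04,0],
  [0,0.012,0.04,0],
], fingers=0, squeeze=20)

```text
time_s: 26.7
tool_pos: [476.6, 382.4, 153.7]
tcp_rot: [-3.139, 0.004, 1.287]
wrist_force: [0.5, -0.2, 0.3]
opening: 0.1
```

Request:
servo_tool([
  [0,-0.0005,0.003,0],
  [0,-0.0015,0.006,0],
  [0,-0.0035,0.0085,0],
  [0,-0.006,0.011,0],
  [0,-0.006,0.011,0],
])

```text
time_s: 27.2
tool_pos: [470.1, 386.5, 146.2]
tcp_rot: [-3.14, -0.001, 1.289]
wrist_force: [-4.4, -0.3, 5.3]
opening: 0.0
```

Request:
servo_tool([
  [0,-0.0005,0.003,0],
  [0,-0.0015,0.006,0],
  [0,-0.0025,0.009,0],
  [0,-0.003,0.01,0],
  [0,-0.003,0.01,0],
])

```text
time_s: 27.7
tool_pos: [461.0, 389.6, 137.5]
tcp_rot: [-3.132, 0.0, 1.292]
wrist_force: [-18.0, 0.1, 20.1]
opening: 0.3
```

```bash
cat > v.py <<'E'
from h import *
import sys
np.set_printoptions(precision=2,suppress=True)
s=sensors.read_state();print(s['tool_pos'],s['tcp_rot'],s['wrist_force'])
e=eyes.get_image('scene');w=eyes.get_image('wrist')
a=cv2.resize(e['frame'][130:250,200:320],(480,480),interpolation=cv2.INTER_CUBIC)
b=cv2.resize(w['frame'][170:330,240:400],(320,320));b=cv2.copyMakeBorder(b,0,160,0,0,0)
cv2.imwrite(sys.argv[1],np.hstack([a,b]))
E
python3 v.py pics/s21.png
```

```text
[461.01 389.62 137.5 ] [-3.13  0.    1.29] [-17.99   0.11  20.09]
```

View pics/s21.png

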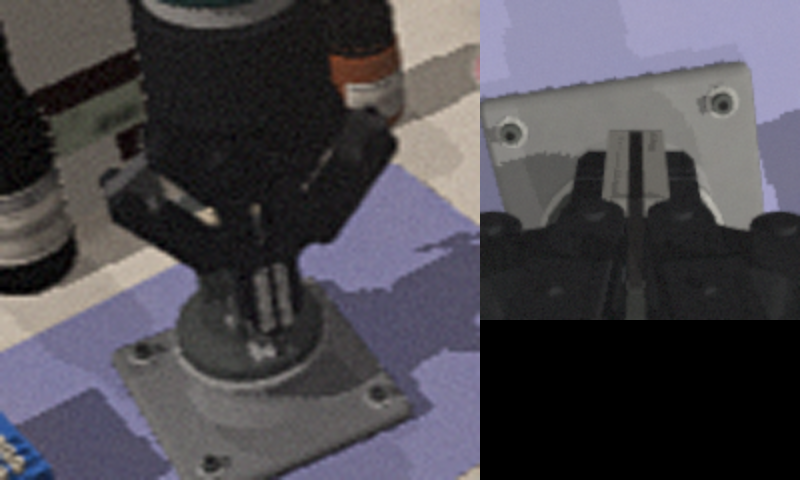

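Contact is on the knob's outer side, pushing towards the hinge. I'll back off and come in further inboard.

Request:
servo_tool([
  [0,-0.002,-0.005,0],
  [0,-0.002,-0.015,0],
  [0,-0.002,-0.03,0],
  [0,0,-0.045,0],
  [0,0,-0.06,0],
  [0,0,-0.06,0],
  [0,0,-0.06,0],
])

```text
time_s: 28.5
tool_pos: [469.5, 385.9, 195.7]
tcp_rot: [3.141, -0.001, 1.286]
wrist_force: [0.1, 1.0, 0.4]
opening: 0.2
```

```bash
python3 v.py pics/s22.png
```

```text
[469.52 385.92 195.68] [ 3.14 -0.    1.29] [0.14 1.01 0.37]
```

View pics/s22.png

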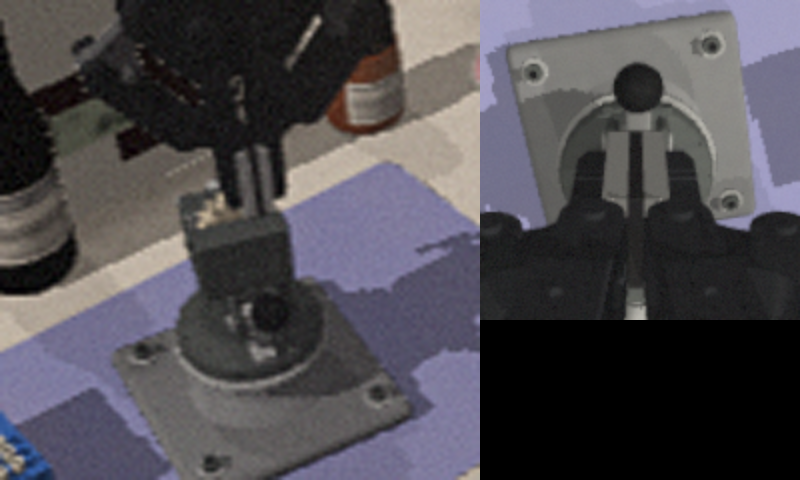

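```bash
cat > th.py <<'E'
from h import *
import sys
from scipy.optimize import brentq
np.set_printoptions(precision=1,suppress=True)
w=eyes.get_image('wrist');s=eyes.get_image('scene')
A=np.array([533.2,366.8,0]);u=np.array([-.960,.280,0]);z0=46.7
def blob(f,roi,th):
    x0,y0,x1,y1=roi;g=cv2.cvtColor(f[y0:y1,x0:x1],cv2.COLOR_BGR2GRAY)
    m=(g<th).astype(np.uint8);n,l,st,c=cv2.connectedComponentsWithStats(m)
    return [(st[i],c[i]+[x0,y0]) for i in range(1,n) if st[i][4]>60]
roi=tuple(int(a) for a in sys.argv[1:5])
for st,c in blob(w['frame'],roi,35):
    def f(t):
        P=A+u*(32+48*np.cos(t));P[2]=z0+38+48*np.sin(t);return (P-plane(w,c,P[2]))@u
    g=np.linspace(-.1,1.3,15);print(st,c,[round(f(t),1) for t in g])
    for a,b in zip(g,g[1:]):
        if f(a)*f(b)<0:
            t=brentq(f,a,b);P=A+u*(32+48*np.cos(t));P[2]=z0+38+48*np.sin(t);print("theta",t,P,"scene",proj(s,P))
for st,c in blob(s['frame'],(255,195,285,225),38): print(st,c)
st=sensors.read_state();y=st['tcp_rot'][2];tx=np.array([np.cos(y),np.sin(y)]);ty=np.array([np.sin(y),-np.cos(y)])
for th in (.9,.8,.65,.5,.35,.2,.1,0):
    P=A+u*(32+48*np.cos(th));P[2]=z0+38+48*np.sin(th)+9+14
    d=P-st['tool_pos'];print(th,P,"tool",d[:2]@tx,d[:2]@ty,-d[2])
E
python3 th.py 300 195 340 232
```

```text
[  7   8  24  23 259] [316.1 213.4] [np.float64(25.9), np.float64(24.5), np.float64(22.6), np.float64(20.2), np.float64(17.4), np.float64(14.2), np.float64(10.6), np.float64(6.7), np.float64(2.4), np.float64(-2.1), np.float64(-6.8), np.float64(-11.6), np.float64(-16.6), np.float64(-21.7), np.float64(-26.8)]
theta 0.7547452295785926 [468.9 385.6 117.6] scene [268.  208.7]
[  8   0  12  19 115] [268.3 206.2]
0.9 [473.8 384.1 145.3] tool -0.07630544763132391 5.2789831209588165 49.166392038624394
0.8 [470.4 385.1 142.1] tool -0.0761859680733992 1.6743395512668764 52.33299133756651
0.65 [465.8 386.5 136.7] tool -0.0760278582736799 -3.0957607278034733 57.717136225413725
0.5 [462.  387.6 130.7] tool -0.07589819304344363 -7.007701366037754 63.75365784774186
0.35 [459.2 388.4 124.2] tool -0.07579988438433463 -9.973628610344813 70.30698894288194
0.2 [457.3 388.9 117.2] tool -0.07573514009672443 -11.926934128977187 77.22995582258066
0.1 [456.6 389.1 112.5] tool -0.07571137426723656 -12.64393832554897 81.97407970169586
0 [456.4 389.2 107.7] tool -0.07570342585143289 -12.883738392072013 86.76608370074361
```

Request:
servo_tool([
  [0,0.003,0.02,0],
  [0,0.003,0.04,0],
  [0,0.003,0.05,0],
  [0,0.003,0.05,0],
  [0,0.003,0.05,0],
])

```text
time_s: 29.2
tool_pos: [471.9, 385.7, 145.4]
tcp_rot: [-3.141, -0.0, 1.287]
wrist_force: [-0.4, 0.0, 0.0]
opening: 0.0
```

Request:
servo_tool([
  [0,-0.0005,0.002,0],
  [0,-0.0015,0.004,0],
  [0,-0.0025,0.006,0],
  [0,-0.003,0.0075,0],
  [0,-0.003,0.0075,0],
])

```text
time_s: 29.7
tool_pos: [468.2, 386.8, 138.3]
tcp_rot: [-3.141, -0.001, 1.288]
wrist_force: [-2.8, 0.3, 4.3]
opening: -0.2
```

Request:
servo_tool([
  [0,-0.001,0.002,0],
  [0,-0.002,0.004,0],
  [0,-0.003,0.006,0],
  [0,-0.003,0.006,0],
])

```text
time_s: 30.1
tool_pos: [463.0, 388.6, 132.8]
tcp_rot: [-3.138, -0.0, 1.289]
wrist_force: [-7.4, -0.4, 11.2]
opening: -0.1
```

Request:
servo_tool([
  [0,-0.0007,0.0015,0],
  [0,-0.0013,0.003,0],
  [0,-0.002,0.0045,0],
  [0,-0.002,0.0045,0],
])

```text
time_s: 30.5
tool_pos: [460.6, 389.7, 128.4]
tcp_rot: [-3.138, -0.001, 1.29]
wrist_force: [-5.8, 0.2, 8.6]
opening: 0.1
```

Request:
servo_tool([
  [0,0.0005,0.0015,0],
  [0,0.0005,0.003,0],
  [0,0,0.0045,0],
  [0,0,0.0045,0],
])

```text
time_s: 30.9
tool_pos: [461.8, 389.9, 123.7]
tcp_rot: [-3.139, -0.002, 1.289]
wrist_force: [-3.5, 1.2, 6.0]
opening: -0.1
```

Request:
servo_tool([
  [0,0,0.0015,0],
  [0,0,0.003,0],
  [0,0,0.0045,0],
  [0,0,0.0045,0],
])

```text
time_s: 31.3
tool_pos: [464.5, 387.4, 118.0]
tcp_rot: [3.141, -0.0, 1.287]
wrist_force: [0.5, 1.1, 1.2]
opening: -0.3
```

Request:
servo_tool([
  [0,-0.002,0.002,0],
  [0,-0.004,0.004,0],
  [0,-0.005,0.006,0],
  [0,-0.005,0.007,0],
  [0,-0.005,0.007,0],
])

```text
time_s: 31.8
tool_pos: [459.4, 388.6, 110.9]
tcp_rot: [-3.142, 0.001, 1.287]
wrist_force: [-0.7, -0.4, 0.4]
opening: -0.5
```

Request:
servo_tool([
  [0,0,0.001,0],
  [0,0,0.002,0],
  [0,0,0.002,0],
])

```text
time_s: 32.1
tool_pos: [459.5, 388.8, 109.1]
tcp_rot: [-3.142, 0.0, 1.287]
wrist_force: [0.3, -0.1, 0.4]
opening: -0.4
```

Request:
servo_tool([
  [0,0,0.001,0],
  [0,0,0.0015,0],
  [0,0,0.0015,0],
])

```text
time_s: 32.4
tool_pos: [459.5, 388.9, 107.7]
tcp_rot: [3.142, 0.0, 1.287]
wrist_force: [0.5, -0.4, 0.8]
opening: -0.3
```

Request:
servo_tool([
  [0,0,0.001,0],
  [0,0,0.001,0],
])

```text
time_s: 32.6
tool_pos: [459.4, 389.0, 107.1]
tcp_rot: [3.141, -0.0, 1.287]
wrist_force: [-0.3, -0.1, 4.2]
opening: -0.2
```

The tip meets the knob at level height (TCP 107.1 against the predicted 107.7), so the handle has snapped flat. I'll retract and check.

Request:
servo_tool([
  [0,0,-0.01,0],
  [0,0,-0.04,0],
  [0,0,-0.08,0],
  [0,-0.02,-0.12,0],
  [0,-0.05,-0.14,0],
  [0,-0.07,-0.14,0],
  [0,-0.07,-0.14,0],
  [0,-0.07,-0.14,0],
])

```text
time_s: 33.4
tool_pos: [392.7, 408.2, 247.0]
tcp_rot: [3.14, 0.0, 1.287]
wrist_force: [1.0, -0.7, -0.9]
opening: -0.1
```

```bash
python3 v.py pics/s23.png; python3 -c "
from h import *
t=eyes.get_image('top');crop(t['frame'],225,130,335,240,5,'pics/t23.png')
w=eyes.get_image('wrist');cv2.imwrite('pics/w23.png',w['frame'])"
```

```text
[392.69 408.22 247.04] [3.14 0.   1.29] [ 1.04 -0.74 -0.87]
```

View pics/s23.png

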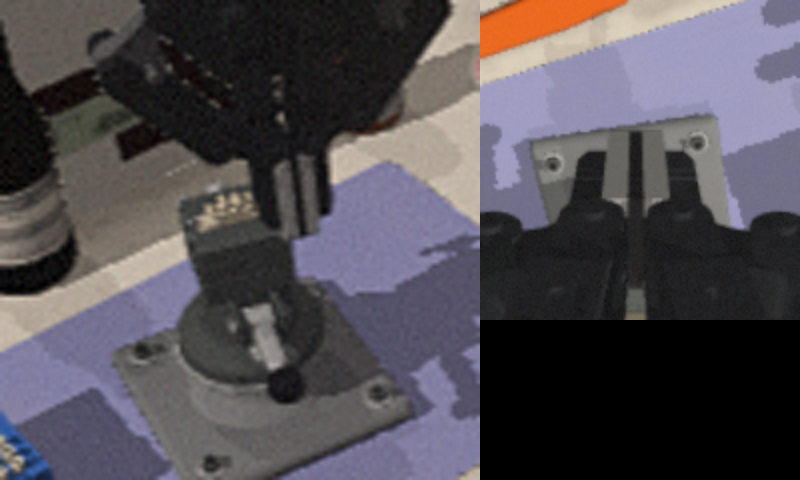

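View pics/w23.png

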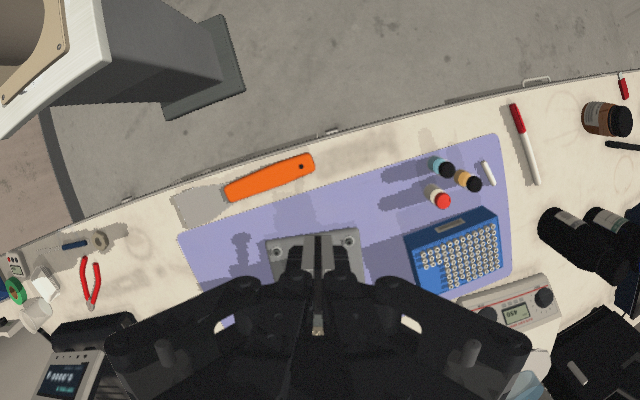

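View pics/t23.png

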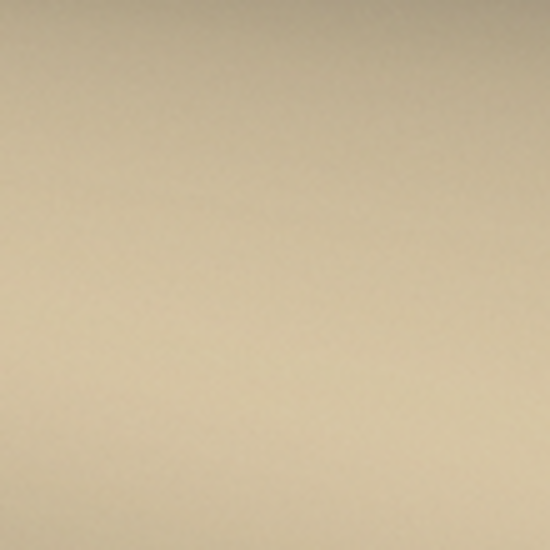

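Request:
servo_tool([
  [-0.04,0,-0.01,0],
  [-0.08,0,-0.02,0],
  [-0.12,0,-0.03,0],
  [-0.16,0.01,-0.03,0],
  [-0.2,0.02,-0.03,0],
  [-0.24,0.03,-0.03,0],
  [-0.24,0.03,-0.03,0],
  [-0.24,0.03,-0.03,0],
])

```text
time_s: 34.4
tool_pos: [354.6, 168.6, 276.8]
tcp_rot: [3.141, -0.0, 1.283]
wrist_force: [0.4, 1.1, -0.2]
opening: 0.2
```

```bash
python3 v.py pics/s24.png; python3 -c "
from h import *
import pickle
t=eyes.get_image('top');s=eyes.get_image('scene');w=eyes.get_image('wrist');pickle.dump((t,s,w),open('f.pkl','wb'))
cv2.imwrite('pics/t24f.png',t['frame'])
a=cv2.resize(t['frame'][120:240,220:340],(400,400),interpolation=cv2.INTER_CUBIC)
b=cv2.resize(s['frame'][130:250,200:320],(400,400),interpolation=cv2.INTER_CUBIC)
cv2.imwrite('pics/t24.png',np.hstack([a,b]))
cv2.imwrite('pics/w24.png',w['frame'])
A=np.array([533.2,366.8,0]);u=np.array([-.960,.280,0])
for th in(0,.1,.2,.3):
    P=A+u*(32+48*np.cos(th));P[2]=84.7+48*np.sin(th);print(th,proj(s,P),proj(t,P))
"
```

```text
[354.63 168.63 276.75] [ 3.14 -0.    1.28] [ 0.37  1.05 -0.2 ]
0 [271.71616027 225.97460422] [251.46460091 220.44828934]
0.1 [271.42825402 224.08281652] [251.09704943 219.75839849]
0.2 [271.06995622 222.02478927] [250.83269629 218.79091691]
0.3 [270.64467651 219.82261424] [250.67608723 217.55159978]
```

View pics/t24.png

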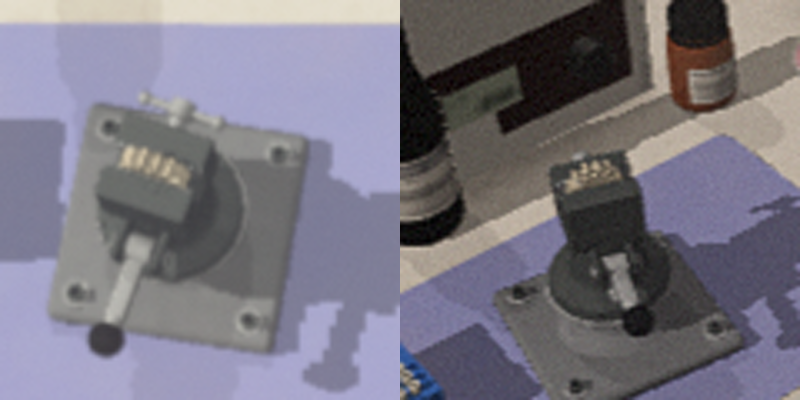

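View pics/w24.png

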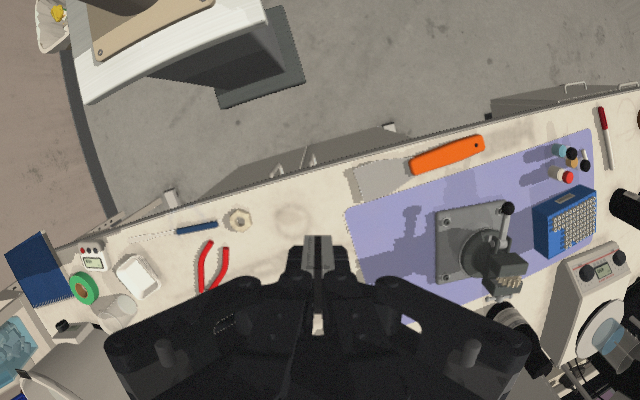

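View pics/t24f.png

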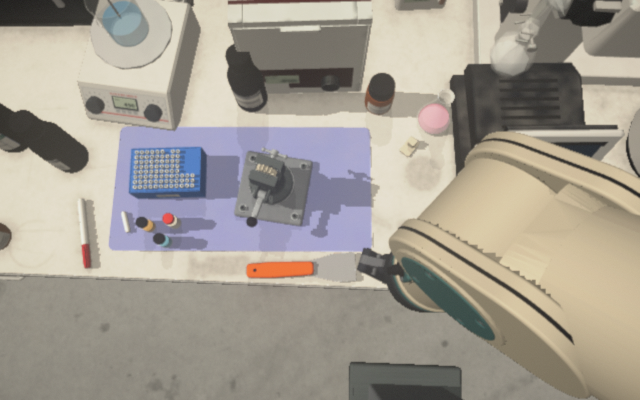

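```bash
python3 - <<'E'
from h import *
import pickle
t,s,w=pickle.load(open('f.pkl','rb'))
A=np.array([533.2,366.8,0]);u=np.array([-.960,.280,0]);v=np.array([-.280,-.960,0]);z0=46.7
out=[]
for d,(x0,y0,x1,y1) in((t,(220,120,340,240)),(s,(200,130,320,250))):
    im=cv2.resize(d['frame'][y0:y1,x0:x1],(400,400),interpolation=cv2.INTER_CUBIC);k=400/120
    P=lambda x,y,z:tuple(int(a) for a in (proj(d,A+u*x+v*y+np.array([0,0,z+z0]))-[x0,y0]+.5)*k)
    cv2.polylines(im,[np.array([P(*q) for q in((22,-23,80),(22,23,80),(-22,23,80),(-22,-23,80))])],True,(255,255,0),1)
    for z in(0,9):cv2.polylines(im,[np.array([P(38*np.cos(a),38*np.sin(a),z) for a in np.linspace(0,6.28,60)])],True,(0,255,255),1)
    cv2.circle(im,P(80,0,38),3,(0,0,255),-1);out.append(im)
cv2.imwrite('pics/t25.png',np.hstack(out))
E
```

```text
(no output)
```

View pics/t25.png

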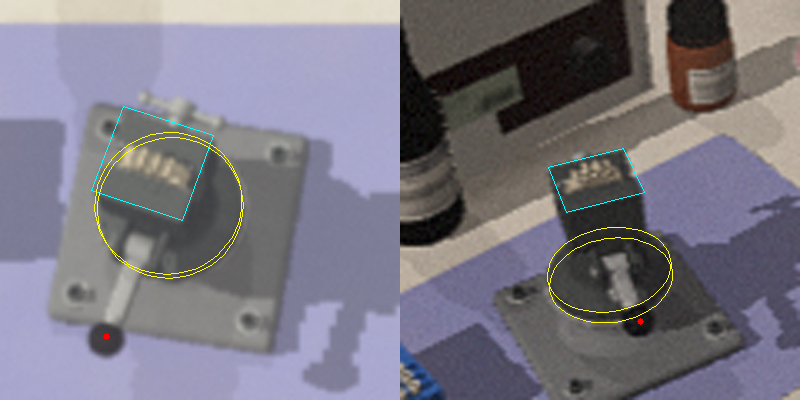

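```bash
python3 -c "
from h import *
print(sensors.read_state()['time_s'],order.job_done())"
```

```text
the job is handed in; nothing more can be done
34.65 None
```

The vise head, with the print still in its jaws, is mounted on the ball stand and locked. I handed the job in at 34.65 s.

- **Raising the handle:** This took three tries. My first two pinches slipped and left the handle at about 1.0 rad. I then closed the fingers and pushed the knob inward, and the camera measurement showed about 1.1 rad, fully raised. The head was still on the bench throughout and moved no more than about 1 mm.
- **Mounting:** I lowered the head in small steps until it made contact. The flange was then at about 46.7 mm, which matches the 47–48 mm collar height I measured by sight. I let go and confirmed it sat flush with the handle still up.
- **Locking:** My first press caught the knob on its outer side and reached about 20 N vertically and 18 N sideways, so I backed off. The head stayed home. The second press peaked at about 11 N before the handle snapped down. A light touch then met the knob at the height expected for a level handle.

**Last checks:**
- The knob matches the level position in both the scene and top views.
- The flange and vise outlines match an upright, fully home head to about 2 mm, which is about the calibration error.
- In the last views I saw nothing else on the bench out of place, and the gripper was clear of everything.

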